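Test the fondue warmers and pack the probe away

ROBOT

A 6-joint arm with a two-finger parallel gripper is mounted at the origin on the work surface. World frame = base frame: x ahead of the robot, y to its left, z up, the work surface at z = 0. Lengths are in m, angles in rad, forces in N, time in s.
With the tool pointing down it reaches from about 0.25 to 0.775 m from the base axis. Payload 4 kg.
Tool frame: the origin (TCP) lies at the very end of the fingers, on their centre line; the grasp point (between the pads) lies 19 mm behind it; z points along the fingers, y is the direction in which the jaws open and shut (so a half turn about z gives the same grasp; the last joint's range is limited). The gripper opens to 85 mm and grips with 20 to 120 N. Pads are 22 mm wide; open, the fingers measure 114 mm over their backs; the gripper's body (76 mm by 85 mm) begins 54 mm behind the grasp point. The pads swing forward as they close: fully open they stand 13 mm farther back than shut.
Start: joints at [1.22, 0.087, 1.371, -0, 1.684, -0.103], TCP at [0.135, 0.533, 0.231] pointing down, gripper open.
Joint ranges: [-3.1, 3.1], [-0.76, 2.03], [0.27, 2.55], [-1.08, 4.22], [0.17, 2.65], [-2.57, 2.57]. Speed limits (rad/s): [2.79, 2.79, 3.14, 3.14, 3.14, 3.14].

INTERFACE

Orientations are given as [roll, pitch, yaw] about the fixed x, y, z axes, in that order (R = Rz(yaw) Ry(pitch) Rx(roll)).
In Python, from rig import manip, cams gives the robot as it stands.
- The arm moves only by the tool drive_tool, never from a script. Its argument "commands" is a list of rows, each a list of 7 numbers: the shift along the tool's x, y, z in m, then the turn, a rotation vector about the tool's x, y, z in rad, then the closure, from -1 (fully open) to 1 (shut), so that 0 is half open. A call has 1 to 5 rows; each row is the pose to reach, as a shift and turn from the pose measured when the call began, along the tool's axes at that moment; what a row does not reach only later rows make up. A row lasts 1/8 s, in which the tool goes at most 62.5 mm and 10.7 degrees, less where a joint would pass 70% of its speed; a pose out of reach is approached as far as the arm can. A call with a gripper value outside its range is refused whole. The fingers move at their own pace and stop on an object; "newtons" is the grip in N (left out, the last holds). Time passes only in rows, so rows that repeat a pose let the fingers close. It gives the time, the measured TCP pose, the force and the opening at its end, in the units of the state.
- manip.get_obs(): the state, without advancing time (a new reading comes with each control period).
- cams.read_camera(name): name is "scene" or "top" or "wrist"; returns a dict with "pixels" (480x640x3 uint8, red, green, blue), "range_z" (480x640 float32, m along the optical axis (not along the pixel's ray), 0 where there is no reading), "camera_matrix" (3x3 intrinsics, pixels), "camera_from_world" (4x4, takes a point from world to camera coordinates). Camera axes: x right, y up, looking along -z (the intrinsics and any distortion apply to the point x, -y, -z); pixel columns grow to the right and rows downward; lengths in m; the calibration is good to about 2 mm. A picture is of the moment at which its call begins.
- manip.finish_job(): hands the job in, once; it reports no verdict.
The state is a dict: "clock": time; "joint_pos": joint angles; "dq": joint speeds; "effort": joint torques, N m; "tool_pos": TCP position; "ee_rot": TCP orientation; "ft_force": force on the tool from outside, world axes, zero at the start; "moment": the same for the moment, N m; "gripper_width": finger opening in m.
Only numpy, scipy, OpenCV 4.12 (cv2) and the standard library are available. Lean on these libraries where they do the work, as an engineer would, in place of code of your own. Each camera call takes 0.05 s, during which the arm holds its last target. There are 200 camera calls.

TASK

Test the electric fondue warmers before service: take the hand probe out of its white tub and, using only its ball tip, first push the tester's brass zero pin fully down, then push down the test pin of every warmer standing on the block, in any order. Then lay the probe flat back inside the tub and press the grey lid on until it is seated level and fully home all round. Leave the warmers standing and do not disturb the other things on the counter.

Things in the scene. Friction and masses are not known exactly. Their poses are not given: they have to be found in the camera images.
- probe_grip (a point): The hand probe: black square handle 80 x 22 x 22 mm with a thin steel rod (5 mm dia) out of one end that carries a 10 mm steel ball. 70 g. This point is the centre of the handle; x runs along the probe towards the ball. It starts lying flat on the tub's floor; lying on a surface its centre is 11 mm above it.
- probe_tip (a point): Centre of the probe's 10 mm steel ball tip, 100 mm along x from the handle centre.
- tub_floor (a point): The white storage tub, fixed to the table, open on top: outside 200 x 116 mm (x long), inside 190 x 106 mm, walls 5 mm. This point is the centre of its inner floor, 5 mm above the table; z up. The rigid rim is 40 mm above the table, with a 6 mm rubber seal standing up all round on it.
- seal (a joint): How far the tub's rim seal is pressed down (m): 0 = standing 6 mm proud of the rim, 0.006 = fully down. It is stiff: it yields to a push of about 11 N (more if fast) and stays where it is left. The lid's grip point is 63 mm above the tub's floor point when resting on the unpressed seal, 57 mm when seated.
- lid_grip (a point): The loose grey lid, 214 x 130 mm (x long), 200 g: 4 mm plate, a 10 mm deep skirt that goes round the outside of the tub with 4 mm play each side, and on top a bar grip 80 mm long (along x), 18 mm wide, 36 mm high. This point is the bar's centre, 32 mm above the skirt's lower edge; plate's top face at 14 mm, bar's top at 50 mm. z up. Starts flat on the table. Either way round fits
- zero_pin (a joint): The tester's zero pin: 0 = up (as at the start), 0.008 = fully down (m). Yields to about 1.5 N and stays where it is left.
- zero_pin_top (a point): Centre of the top face of the zero pin: a brass pin 12 mm dia, standing 10 mm out of the pillar of the fixed grey tester box (box 56 x 84 x 40 mm, pillar 30 x 30 mm and 75 mm high at its middle). Moves with the pin; 85 mm above the table when up.
- pin_a (a joint): Test pin of warmer a: 0 = up (as at the start), 0.008 = fully down (m). Yields to about 1.5 N and stays where it is left. None if this warmer is absent.
- pin_a_top (a point): Centre of the top face of the test pin of warmer a: brass, 12 mm dia, standing 10 mm out of the top of the warmer's control post (32 x 30 mm, 75 mm high). z up; the warmer's round body (90 mm dia, 31 mm high, centre 55 mm from the pin along x) is loose, 850 g. Moves with the pin; 85 mm above the table when up. None if absent.
- pin_b (a joint): Test pin of warmer b: 0 = up (as at the start), 0.008 = fully down (m). Yields to about 1.5 N and stays where it is left. None if this warmer is absent.
- pin_b_top (a point): Centre of the top face of the test pin of warmer b: brass, 12 mm dia, standing 10 mm out of the top of the warmer's control post (32 x 30 mm, 75 mm high). z up; the warmer's round body (90 mm dia, 31 mm high, centre 55 mm from the pin along x) is loose, 850 g. Moves with the pin; 85 mm above the table when up. None if absent.
- pin_c (a joint): Test pin of warmer c: 0 = up (as at the start), 0.008 = fully down (m). Yields to about 1.5 N and stays where it is left. None if this warmer is absent.
- pin_c_top (a point): Centre of the top face of the test pin of warmer c: brass, 12 mm dia, standing 10 mm out of the top of the warmer's control post (32 x 30 mm, 75 mm high). z up; the warmer's round body (90 mm dia, 31 mm high, centre 55 mm from the pin along x) is loose, 850 g. Moves with the pin; 85 mm above the table when up. None if absent.
- pin_d (a joint): Test pin of warmer d: 0 = up (as at the start), 0.008 = fully down (m). Yields to about 1.5 N and stays where it is left. None if this warmer is absent.
- pin_d_top (a point): Centre of the top face of the test pin of warmer d: brass, 12 mm dia, standing 10 mm out of the top of the warmer's control post (32 x 30 mm, 75 mm high). z up; the warmer's round body (90 mm dia, 31 mm high, centre 55 mm from the pin along x) is loose, 850 g. Moves with the pin; 85 mm above the table when up. None if absent.
- pin_e (a joint): Test pin of warmer e: 0 = up (as at the start), 0.008 = fully down (m). Yields to about 1.5 N and stays where it is left. None if this warmer is absent.
- pin_e_top (a point): Centre of the top face of the test pin of warmer e: brass, 12 mm dia, standing 10 mm out of the top of the warmer's control post (32 x 30 mm, 75 mm high). z up; the warmer's round body (90 mm dia, 31 mm high, centre 55 mm from the pin along x) is loose, 850 g. Moves with the pin; 85 mm above the table when up. None if absent.
- ramekin: Small white ramekin, 48 mm across, 32 mm high; origin at the middle of its underside. Bystander, leave alone.
- pepper_mill: Small dark wooden pepper mill, 40 mm across, 68 mm high; origin at the middle of its underside. Bystander, leave alone.
- spice_jar: Small glass spice jar, 42 mm across, 62 mm high; origin at the middle of its underside. Bystander, leave alone.
- egg_cup: White egg cup, 44 mm across, 50 mm high; origin at the middle of its underside. Bystander, leave alone.
- caquelon: Terracotta fondue pot, 190 mm across, standing on a steel burner tray at the left, its rim about 141 mm above the table; origin at the middle of its underside. Bystander, leave alone.
- dome_lid: Glass dome lid with wooden knob, 184 mm across, 120 mm high, at the right; origin at the middle of its underside. Bystander, leave alone.
Not all that is in view belongs to the job. Of the things that look like the part that bears probe_grip, the smaller one is meant.

How it is judged:
By the outcome, as a careful person would: the job done as asked, in the order asked, and still so for the second after the job is handed in, with the robot touching nothing.
Of warmer_a, warmer_b, warmer_c, warmer_d, warmer_e only 3 to 5 are there at a start; the rules pass over those that are not, and their reading is None.
At some moment in a run one of lid, warmer_a, warmer_b, warmer_c, warmer_d, warmer_e may be knocked a few centimetres aside while the robot is not near it.
Once in a run the grip may slacken for a moment while it holds something.
It also fails if it takes over 210 s, if anything falls off the work surface, if the arm or the gripper's body presses on something with over 40 N, if the wrist force passes 120 N, or if a joint passes its speed limit or range.

## Working session

There is one attempt and no reset: what is moved stays moved. The work goes in short steps, Python scripts to look and compute and a tool call to move; the robot and the scene stay as the last step left them, time stands still between calls to the robot, and variables do not carry over. Pictures are saved under pics/ and viewed, about 12 in all and at most 16, crops included, and the job is handed in when it is done.

Besides the shell and the picture viewer there is one more tool, called after ">>>" in YAML: its name, and indented under it one key for each argument. drive_tool: Moves the arm, as the interface text tells. Its arguments: {"type":"object","properties":{"commands":{"type":"array","items":{"type":"array","items":{"type":"number"}}},"newtons":{"type":"number"}},"required":["commands"]}

```bash
ls; mkdir -p pics
cat > h.py <<'E'
import numpy as np, cv2
from rig import manip, cams
from scipy.spatial.transform import Rotation as R
def shot(n):
    c=cams.read_camera(n); c['n']=n; return c
def save(c,f,crop=None,scale=1):
    im=c['pixels'][:,:,::-1]
    if crop: im=im[crop[1]:crop[3],crop[0]:crop[2]]
    if scale!=1: im=cv2.resize(im,None,fx=scale,fy=scale,interpolation=cv2.INTER_CUBIC)
    cv2.imwrite('pics/'+f,im)
def cloud(c):
    K=c['camera_matrix'];z=c['range_z'].astype(float)
    v,u=np.mgrid[0:480,0:640]
    p=np.stack([(u-K[0,2])/K[0,0]*z,-(v-K[1,2])/K[1,1]*z,-z,np.ones_like(z)],-1)
    w=p@np.linalg.inv(c['camera_from_world']).T
    w=w[...,:3]; w[z==0]=np.nan
    return w
def ray(c,u,v,h):
    K=c['camera_matrix'];T=np.linalg.inv(c['camera_from_world'])
    d=T[:3,:3]@np.array([(u-K[0,2])/K[0,0],-(v-K[1,2])/K[1,1],-1]);o=T[:3,3]
    return o+d*(h-o[2])/d[2]
def proj(c,p):
    q=c['camera_from_world']@np.append(p,1);K=c['camera_matrix']
    return K[0,0]*q[0]/-q[2]+K[0,2],K[1,1]*-q[1]/-q[2]+K[1,2]
def st():
    o=manip.get_obs()
    print('t',round(o['clock'],2),'tcp',np.round(o['tool_pos'],4),'rpy',np.round(o['ee_rot'],4),'q',np.round(o['joint_pos'],3),'F',np.round(o['ft_force'],1),'w',round(o['gripper_width'],4))
    return o
def rel(target,yaw=None,Rt=None):
    "rows' shift (tool axes) and rotvec to reach target tcp with tool down at yaw (tool x axis heading)"
    o=manip.get_obs();R0=R.from_euler('xyz',o['ee_rot'])
    d=R0.inv().apply(np.array(target)-o['tool_pos'])
    if Rt is None: Rt=R.from_euler('xyz',[np.pi,0,yaw])
    rv=(R0.inv()*Rt).as_rotvec()
    print('shift',np.round(d,4),'turn',np.round(rv,4),'n',np.ceil(max(np.linalg.norm(d)/.0625,np.linalg.norm(rv)/.187)))
E
python3 - <<'E'
from h import *
st()
for n in ['scene','top','wrist']:
    c=shot(n); save(c,n+'0.png'); print(n,np.isfinite(cloud(c)[...,0]).mean(), np.round(np.linalg.inv(c['camera_from_world'])[:3,3],3))
E
```

```text
pics
t 0.0 tcp [0.1347 0.5327 0.2301] rpy [-3.1393e+00 -2.0000e-04  2.8938e+00] q [ 1.22   0.088  1.372  0.     1.684 -0.103] F [-0.9 -0.9  1. ] w 0.0853
scene 0.99603515625 [1.077 0.685 1.057]
top 0.995830078125 [ 0.177 -0.006  1.525]
wrist 0.9960416666666667 [0.062 0.552 0.373]
```

View pics/scene0.png

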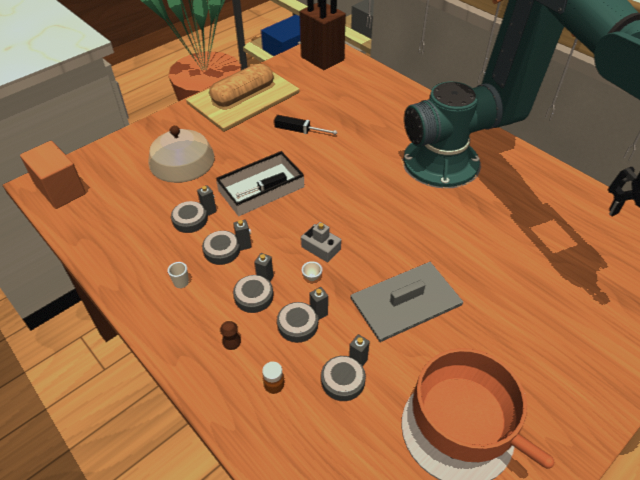

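View pics/top0.png

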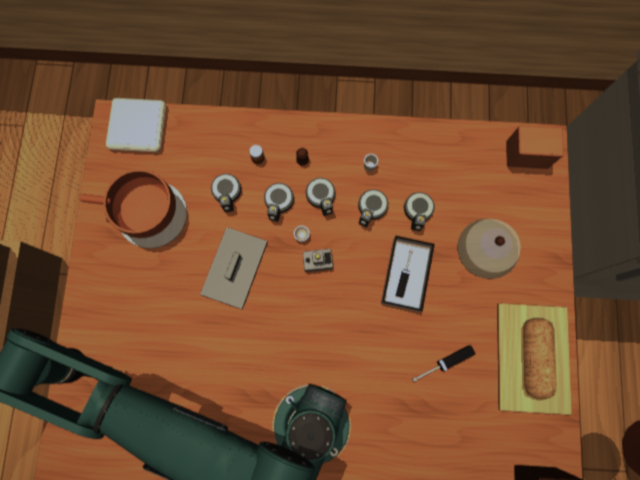

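The images show five warmers, with the posts on the robot side. The tub with the small probe is at top (408,273), the lid at (235,267) and the tester at (318,260). The larger screwdriver-like thing lies loose at (445,363). Next I measure.

Run:
```python
from h import *
c=shot('top'); w=cloud(c); z=w[...,2]; print(c['camera_matrix'][0,0])
px=c['pixels'].astype(int)
def blobs(m,name,mn=4,k=0):
    n,l,s,_=cv2.connectedComponentsWithStats(m.astype(np.uint8))
    for i in range(1,n):
        if s[i,4]<mn: continue
        v,u=np.nonzero(l==i); p=w[v,u]
        r=cv2.minAreaRect(p[:,:2].astype(np.float32))
        a=np.median(p,0)
        print(name,'n',s[i,4],'px',int(u.mean()),int(v.mean()),'mean',np.round(p.mean(0),3),'rect',np.round(r[0],3),np.round(r[1],3),round(r[2],1))
reg=(w[...,0]>.3)&(w[...,0]<.62)&(abs(w[...,1])<.45)
blobs(reg&(z>.066)&(z<.1),'tall')
reg2=(w[...,0]>.25)&(w[...,0]<.6)
blobs(reg2&(z>.035)&(z<.056)&(w[...,1]<-.1)&(w[...,1]>-.32),'rim',30)
v=px.max(-1)
tub=reg2&(w[...,1]<-.12)&(w[...,1]>-.3)&(z<.035)
blobs(tub&(v<60)&(z>.012),'handle',8)
blobs(reg2&(z>.008)&(z<.022)&(w[...,1]>0),'lidplate',50)
blobs(reg2&(z>.03)&(z<.06)&(w[...,1]>0),'lidbar',10)
```

```text
520.8553867482756
tall n 4 px 173 195 mean [0.616 0.436 0.093] rect [0.615 0.436] [0.009 0.001] 21.6
tall n 57 px 171 214 mean [0.559 0.435 0.094] rect [0.563 0.435] [0.012 0.087] 78.5
tall n 80 px 224 202 mean [0.609 0.292 0.076] rect [0.611 0.293] [0.022 0.032] 6.2
tall n 117 px 272 209 mean [0.595 0.151 0.075] rect [0.595 0.151] [0.031 0.033] 82.2
tall n 53 px 326 206 mean [ 0.614 -0.005  0.074] rect [ 0.613 -0.006] [0.014 0.029] 4.5
tall n 113 px 366 215 mean [ 0.595 -0.121  0.075] rect [ 0.596 -0.121] [0.03  0.033] 63.7
tall n 119 px 419 219 mean [ 0.591 -0.275  0.075] rect [ 0.591 -0.276] [0.031 0.035] 83.2
tall n 124 px 477 242 mean [ 0.533 -0.443  0.072] rect [ 0.534 -0.44 ] [0.02  0.077] 89.3
tall n 109 px 317 257 mean [0.463 0.013 0.076] rect [0.464 0.013] [0.031 0.029] 11.2
rim n 33 px 416 226 mean [ 0.579 -0.271  0.045] rect [ 0.581 -0.269] [0.035 0.016] 49.2
rim n 475 px 408 273 mean [ 0.439 -0.252  0.044] rect [ 0.44  -0.251] [0.117 0.202] 80.8
handle n 10 px 413 228 mean [ 0.578 -0.267  0.022] rect [ 0.578 -0.267] [0.013 0.003] 71.5
handle n 157 px 401 284 mean [ 0.407 -0.236  0.026] rect [ 0.407 -0.236] [0.02  0.068] 77.1
lidplate n 2803 px 233 268 mean [0.428 0.258 0.014] rect [0.432 0.257] [0.133 0.219] 73.8
lidplate n 65 px 301 233 mean [0.544 0.067 0.015] rect [0.542 0.066] [0.033 0.032] 81.9
lidbar n 36 px 273 216 mean [0.582 0.149 0.046] rect [0.584 0.148] [0.015 0.035] 23.9
lidbar n 14 px 299 227 mean [0.559 0.072 0.033] rect [0.558 0.073] [0.008 0.027] 23.2
lidbar n 248 px 310 260 mean [0.458 0.033 0.04 ] rect [0.462 0.026] [0.057 0.058] 9.0
lidbar n 204 px 232 265 mean [0.429 0.257 0.047] rect [0.43  0.258] [0.019 0.08 ] 74.5
```

Run:
```python
from h import *
rel([0.40,-0.235,0.23],-0.225)
```

```text
shift [-0.4454 -0.6794  0.0015] turn [-2.0000e-04  2.1000e-03  3.1188e+00] n 17.0
```

>>> drive_tool:
  commands:
    - [-0.445,-0.679,0,0,0,3.119,-0.2]
    - [-0.445,-0.679,0,0,0,3.119,-0.2]
    - [-0.445,-0.679,0,0,0,3.119,-0.2]
    - [-0.445,-0.679,0,0,0,3.119,-0.2]
    - [-0.445,-0.679,0,0,0,3.119,-0.2]

```text
clock: 0.82
tool_pos: [0.2369, 0.236, 0.2313]
ee_rot: [3.14, 0.001, 1.951]
ft_force: [1.3, -0.8, 0.9]
gripper_width: 0.0511
```

Run:
```python
from h import *
st();rel([0.40,-0.235,0.23],-0.225)
```

```text
t 0.82 tcp [0.2369 0.236  0.2313] rpy [3.1404e+00 9.0000e-04 1.9513e+00] q [ 6.150e-01 -4.140e-01  1.801e+00 -1.000e-03  1.754e+00  2.340e-01] F [ 1.3 -0.8  0.9] w 0.0511
shift [-0.4979 -0.0234  0.0017] turn [ 1.6000e-03 -8.0000e-04  2.1763e+00] n 12.0
```

>>> drive_tool:
  commands:
    - [-0.498,-0.023,0,0,0,2.176,-0.2]
    - [-0.498,-0.023,0,0,0,2.176,-0.2]
    - [-0.498,-0.023,0,0,0,2.176,-0.2]
    - [-0.498,-0.023,0,0,0,2.176,-0.2]
    - [-0.498,-0.023,0,0,0,2.176,-0.2]

```text
clock: 1.45
tool_pos: [0.3392, -0.0596, 0.2318]
ee_rot: [3.139, -0.001, 1.012]
ft_force: [1.5, 0.6, 0.7]
gripper_width: 0.0514
```

Run:
```python
from h import *
rel([0.40,-0.235,0.23],-0.225)
```

```text
shift [-0.1164  0.1446  0.002 ] turn [ 1.2000e-03 -2.5000e-03  1.2368e+00] n 7.0
```

>>> drive_tool:
  commands:
    - [-0.116,0.145,0,0,0,1.237,-0.2]
    - [-0.116,0.145,0,0,0,1.237,-0.2]
    - [-0.116,0.145,0,0,0,1.237,-0.2]
    - [-0.116,0.145,0,0,0,1.237,-0.2]
    - [-0.116,0.145,0,0,0,1.237,-0.2]

```text
clock: 2.08
tool_pos: [0.4004, -0.2358, 0.231]
ee_rot: [-3.14, -0.001, 0.073]
ft_force: [-0.8, 0.3, 0.4]
gripper_width: 0.0515
```

>>> drive_tool:
  commands:
    - [0,0,0,0,0,0.18,-0.2]
    - [0,0,0,0,0,0.3,-0.2]
    - [0,0,0,0,0,0.3,-0.2]

```text
clock: 2.45
tool_pos: [0.4003, -0.2357, 0.2308]
ee_rot: [-3.14, 0.0, -0.225]
ft_force: [-0.2, 0.3, -0.1]
gripper_width: 0.0511
```

Run:
```python
from h import *
st(); c=shot('wrist'); save(c,'w1.png'); w=cloud(c); z=w[...,2]; px=c['pixels'].astype(int)
m=(px.max(-1)<60)&(z>.018)&(z<.034)&(w[...,0]<.52)
n,l,s,_=cv2.connectedComponentsWithStats(m.astype(np.uint8))
for i in range(1,n):
    if s[i,4]>150:
        p=w[l==i]; r=cv2.minAreaRect(p[:,:2].astype(np.float32)); print(s[i],p.mean(0).round(4),np.round(r[0],4),np.round(r[1],3),r[2])
rel([0.40,-0.235,0.23],-0.225)
```

```text
t 2.45 tcp [ 0.4003 -0.2357  0.2308] rpy [-3.1398e+00  3.0000e-04 -2.2540e-01] q [-0.655 -0.104  1.562  0.002  1.685  1.141] F [-0.2  0.3 -0.1] w 0.0511
[ 52 158  42  59 552] [ 0.4702 -0.0309  0.0254] [ 0.4686 -0.031 ] [0.052 0.004] 7.3019514083862305
[ 314  164   24   78 1374] [ 0.4001 -0.2401  0.0269] [ 0.4054 -0.2402] [0.02  0.069] 76.80587768554688
[ 480  317   98   61 2259] [ 0.2195 -0.4088  0.0274] [ 0.2099 -0.4021] [0.03  0.093] 29.911941528320312
shift [-0.0005 -0.0006  0.0009] turn [-0.0018  0.0001  0.0003] n 1.0
```

View pics/w1.png

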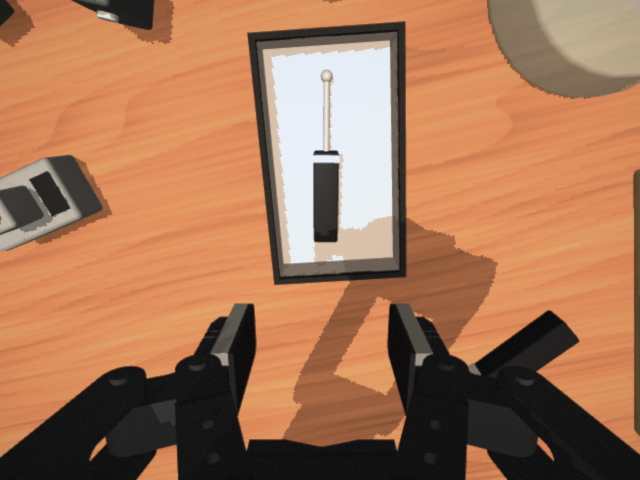

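The wrist view shows the probe in the tub: handle px (314–338, 150–242), ball (327,76). The gripper is well aligned with it.

Run:
```python
from h import *
c=shot('wrist')
a=ray(c,326,151,.027);b=ray(c,326,241,.027);t=ray(c,327,76,.016)
print(a,b,(a+b)/2,np.linalg.norm(a-b),t,np.arctan2(*(t-b)[[1,0]]), np.linalg.norm((t-(a+b)/2)[:2]))
m=(a+b)/2
rel([m[0],m[1],0.06],-0.23)
```

```text
[ 0.44923923 -0.25054345  0.027     ] [ 0.37222137 -0.23321772  0.027     ] [ 0.4107303  -0.24188059  0.027     ] 0.07894258670647018 [ 0.5071575  -0.26452782  0.016     ] -0.22800167628014323 0.0990510110069099
shift [0.0115 0.004  0.1709] turn [-0.0017  0.      0.0052] n 3.0
```

>>> drive_tool:
  commands:
    - [0.0115,0.004,0.06,0,0,0.004,-0.2]
    - [0.0115,0.004,0.12,0,0,0.004,-0.2]
    - [0.0115,0.004,0.18,0,0,0.004,-0.2]
    - [0.0115,0.004,0.21,0,0,0.004,-0.2]
    - [0.0115,0.004,0.222,0,0,0.004,-0.2]

```text
clock: 3.18
tool_pos: [0.4094, -0.2407, 0.0067]
ee_rot: [-3.138, 0.004, -0.228]
ft_force: [0.1, 0.3, 0.7]
gripper_width: 0.0511
```

>>> drive_tool:
  commands:
    - [0,0,0,0,0,0,0.3]
    - [0,0,0,0,0,0,1]
    - [0,0,0,0,0,0,1]
    - [0,0,0,0,0,0,1]
    - [0,0,0,0,0,0,1]
  newtons: 80

```text
clock: 3.8
tool_pos: [0.4105, -0.2415, 0.0082]
ee_rot: [-3.139, 0.001, -0.228]
ft_force: [-0.2, 0.6, 6.2]
gripper_width: 0.0202
```

>>> drive_tool:
  commands:
    - [0,0,-0.02,0,0,0,1]
    - [0,0,-0.07,0,0,0,1]
    - [0,0,-0.13,0,0,0,1]
    - [0,0,-0.15,0,0,0,1]
    - [0,0,-0.15,0,0,0,1]

```text
clock: 4.42
tool_pos: [0.4114, -0.2426, 0.1602]
ee_rot: [-3.141, -0.003, -0.228]
ft_force: [-0.4, 0.3, -1.3]
gripper_width: 0.0206
```

Run:
```python
from h import *
st();c=shot('wrist'); save(c,'w2.png')
```

```text
t 4.42 tcp [ 0.4114 -0.2426  0.1602] rpy [-3.1412e+00 -3.0000e-03 -2.2750e-01] q [-0.653 -0.052  1.653  0.002  1.537  1.146] F [-0.4  0.3 -1.3] w 0.0206
```

View pics/w2.png

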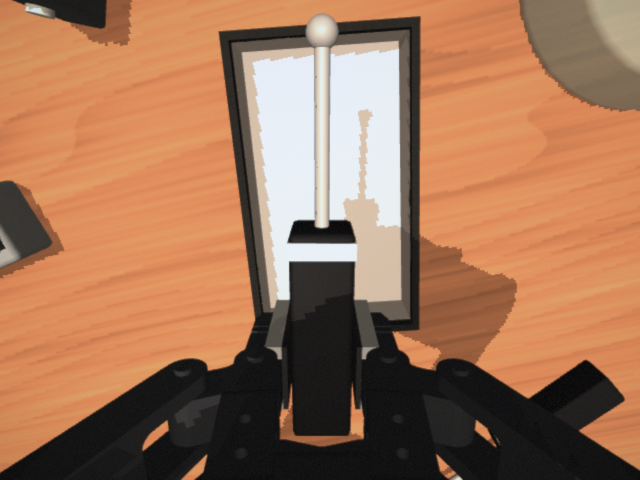

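Probe is firmly gripped. Next I hover near the tester's zero pin and measure ball and pin in the same wrist picture.

```bash
cat >> h.py <<'E'
from scipy.optimize import least_squares
def toolf(o,p): return R.from_euler('xyz',o['ee_rot']).inv().apply(p-o['tool_pos'])
def ball(c,o,W=None):
    "ball centre (tool frame): sphere fit on depth points near the tip"
    w=cloud(c); t=(w-o['tool_pos'])@R.from_euler('xyz',o['ee_rot']).as_matrix()
    m=(abs(t[...,1])<.015)&(t[...,0]>.085)&(t[...,0]<.125)&(abs(t[...,2]+.01)<.02)
    p=t[m]; p0=p[p[:,0]>.09].mean(0)
    f=least_squares(lambda s:np.linalg.norm(p-s,axis=1)-.005,p0+[0,0,.003],loss='soft_l1',f_scale=.0005)
    print('ball tool',np.round(f.x,4),'n',len(p),'rms',np.round(np.sqrt((f.fun**2).mean()),5))
    return f.x
def pins(c,lo=.070,hi=.092):
    w=cloud(c); z=w[...,2]; h=cv2.cvtColor(c['pixels'],cv2.COLOR_RGB2HSV)
    m=(z>lo)&(z<hi)&(h[...,0]>12)&(h[...,0]<32)&(h[...,1]>90)&(h[...,2]>70)
    n,l,s,_=cv2.connectedComponentsWithStats(m.astype(np.uint8)); out=[]
    for i in range(1,n):
        if s[i,4]<40: continue
        q=w[l==i]; top=q[q[:,2]>np.percentile(q[:,2],90)-.003]
        v,u=np.nonzero((l==i)&(z>np.percentile(q[:,2],90)-.003))
        r=cv2.minEnclosingCircle(top[:,:2].astype(np.float32))
        print('pin',np.round(r[0],4),'r',round(r[1],4),'z',round(np.median(top[:,2]),4),'mean',top[:,:2].mean(0).round(4),'px',int(u.mean()),int(v.mean()),s[i,4]); out.append([*r[0],np.median(top[:,2])])
    return out
E
python3 - <<'E'
from h import *
o=st(); c=shot('wrist'); ball(c,o); print(c['camera_matrix'][0,0])
rel([0.394,-0.022,0.16],0)
E
```

```text
t 4.47 tcp [ 0.4105 -0.2418  0.158 ] rpy [-3.1395e+00  8.0000e-04 -2.2760e-01] q [-0.653 -0.05   1.656  0.002  1.537  1.146] F [-0.  -0.5 -0.7] w 0.0206
ball tool [ 0.097  -0.     -0.0085] n 1527 rms 0.00246
401.47203616120777
shift [-0.0649 -0.2101 -0.0024] turn [-0.0036  0.003  -0.2276] n 4.0
```

>>> drive_tool:
  commands:
    - [-0.02,-0.055,-0.002,0,0,-0.08,1]
    - [-0.04,-0.11,-0.002,0,0,-0.16,1]
    - [-0.055,-0.165,-0.002,0,0,-0.2276,1]
    - [-0.065,-0.21,-0.002,0,0,-0.2276,1]
    - [-0.065,-0.21,-0.002,0,0,-0.2276,1]

```text
clock: 5.15
tool_pos: [0.3923, -0.0193, 0.1572]
ee_rot: [-3.136, 0.007, 0.006]
ft_force: [0.4, -0.1, -0.9]
gripper_width: 0.0199
```

```bash
sed -i 's/(t\[...,0\]>.085)/(t[...,0]>.094)/; s/p\[p\[:,0\]>.09\]/p/' h.py
python3 - <<'E'
from h import *
c=shot('wrist'); o=st(); save(c,'w3.png'); b=ball(c,o)
for p in pins(c): print('pin tool',toolf(o,np.array(p)).round(4))
E
```

```text
t 5.2 tcp [ 0.3926 -0.0209  0.1574] rpy [-3.1373  0.0066  0.0035] q [-0.2   -0.241  1.823  0.003  1.567  1.367] F [-0.5  0.5 -0.9] w 0.0202
ball tool [ 0.0995 -0.002  -0.0077] n 992 rms 0.00052
pin [0.4629 0.0103] r 0.006 z 0.0849 mean [0.4631 0.0103] px 265 127 451
pin tool [ 0.0708 -0.0306  0.0722]
```

View pics/w3.png

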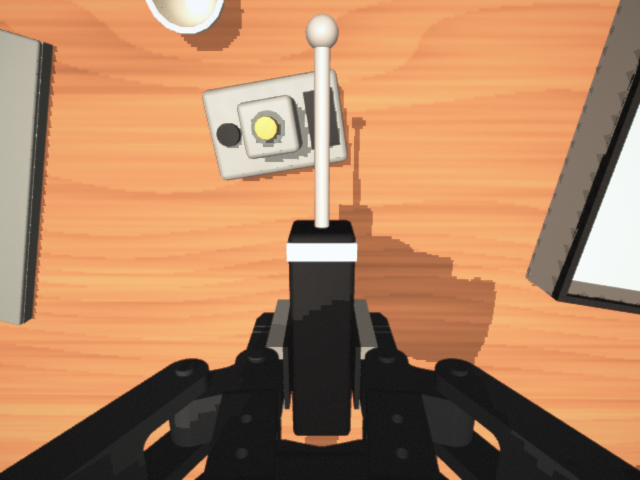

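>>> drive_tool:
  commands:
    - [-0.029,-0.029,0.0,0,0,0,1]
    - [-0.029,-0.029,0.03,0,0,0,1]
    - [-0.029,-0.029,0.05,0,0,0,1]
    - [-0.029,-0.029,0.055,0,0,0,1]
    - [-0.029,-0.029,0.055,0,0,0,1]

```text
clock: 5.82
tool_pos: [0.363, 0.0075, 0.1023]
ee_rot: [-3.137, 0.008, 0.002]
ft_force: [-0.8, 1.0, -1.3]
gripper_width: 0.0201
```

Run:
```python
from h import *
c=shot('wrist'); o=st(); save(c,'w4.png',(200,0,440,180),3); b=ball(c,o)
print('ball world',o['tool_pos']+R.from_euler('xyz',o['ee_rot']).apply(b))
for p in pins(c): print('pin tool',toolf(o,np.array(p)).round(4))
print(toolf(o,np.array([.4629,.0103,.0849])))
```

```text
t 5.88 tcp [0.3635 0.0076 0.103 ] rpy [-3.1375e+00  6.5000e-03  2.2000e-03] q [-0.138 -0.28   1.963  0.003  1.465  1.43 ] F [-0.6 -0.7 -0.1] w 0.0202
ball tool [ 0.0993 -0.     -0.0071] n 983 rms 0.00051
ball world [0.46291015 0.00781742 0.10943811]
pin [0.4624 0.0125] r 0.0054 z 0.0849 mean [0.4618 0.0136] px 305 50 325
pin tool [ 0.099  -0.0046  0.0175]
[ 0.0995041  -0.00241692  0.01747472]
```

View pics/w4.png

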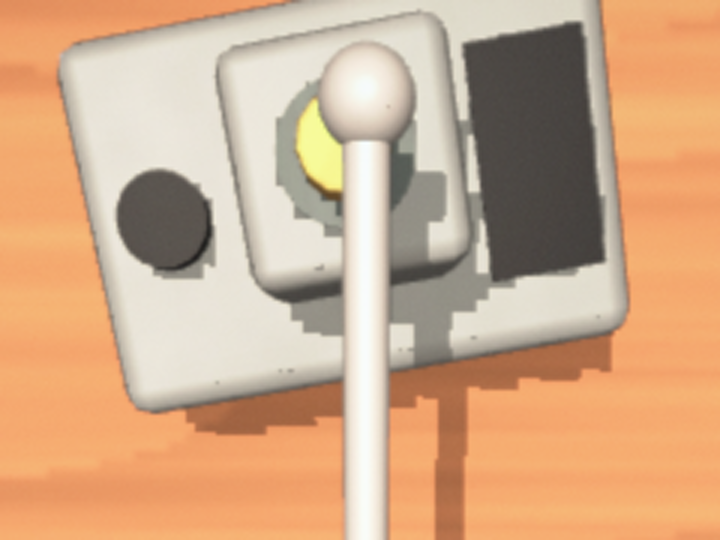

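>>> drive_tool:
  commands:
    - [0,-0.0027,0.01,0,0,0,1]
    - [0,-0.0027,0.018,0,0,0,1]
    - [0,-0.0027,0.022,0,0,0,1]
    - [0,-0.0027,0.025,0,0,0,1]
    - [0,-0.0027,0.0275,0,0,0,1]

```text
clock: 6.5
tool_pos: [0.3635, 0.0104, 0.0756]
ee_rot: [-3.138, 0.006, 0.002]
ft_force: [-1.0, -0.4, 1.1]
gripper_width: 0.0202
```

>>> drive_tool:
  commands:
    - [0,0,0.001,0,0,0,1]
    - [0,0,0.001,0,0,0,1]

```text
clock: 6.75
tool_pos: [0.3636, 0.0104, 0.0747]
ee_rot: [-3.138, 0.006, 0.002]
ft_force: [-0.2, 0.4, -0.1]
gripper_width: 0.02
```

>>> drive_tool:
  commands:
    - [0,0,0.002,0,0,0,1]
    - [0,0,0.002,0,0,0,1]

```text
clock: 7.0
tool_pos: [0.3639, 0.0104, 0.0731]
ee_rot: [-3.138, 0.005, 0.002]
ft_force: [-1.9, 0.0, 3.8]
gripper_width: 0.0199
```

Run:
```python
from h import *
c=shot('wrist'); o=st(); save(c,'w5.png',(200,0,440,180),3); b=ball(c,o)
print('ball world',o['tool_pos']+R.from_euler('xyz',o['ee_rot']).apply(b))
pins(c)
```

```text
t 7.05 tcp [0.3639 0.0104 0.0731] rpy [-3.1377e+00  5.0000e-03  2.3000e-03] q [-0.131 -0.252  2.005  0.003  1.394  1.437] F [-2.1 -0.1  4.2] w 0.0201
ball tool [ 0.1018 -0.0003 -0.0048] n 5185 rms 0.00579
ball world [0.46568251 0.0108722  0.07739974]
pin [0.4616 0.0149] r 0.0036 z 0.0766 mean [0.4609 0.015 ] px 308 45 94
pin [0.4605 0.0071] r 0.0034 z 0.0816 mean [0.4605 0.0071] px 333 43 127
```

View pics/w5.png

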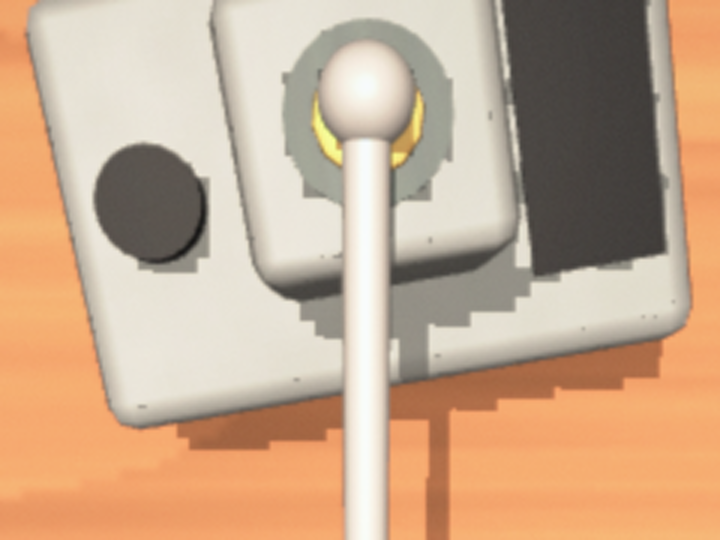

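>>> drive_tool:
  commands:
    - [0,0,0.0015,0,0,0,1]
    - [0,0,0.0015,0,0,0,1]
    - [0,0,-0.04,0,0,0,1]
    - [0,0.03,-0.085,0,0,0,1]
    - [0,0.03,-0.085,0,0,0,1]

```text
clock: 7.68
tool_pos: [0.3667, -0.0216, 0.1614]
ee_rot: [-3.14, -0.003, -0.0]
ft_force: [0.6, 0.3, -0.8]
gripper_width: 0.0204
```

Run:
```python
from h import *
c=shot('wrist'); o=st(); ball(c,o); pins(c)
rel([0.571,-0.065,0.16],0.5)
```

```text
t 7.72 tcp [ 0.3652 -0.0206  0.159 ] rpy [-3.1382e+00  2.1000e-03  6.0000e-04] q [-0.214 -0.314  1.875  0.003  1.583  1.356] F [-0.1 -0.1 -1.1] w 0.0198
ball tool [ 0.101   0.0009 -0.0108] n 1096 rms 0.00072
pin [0.4625 0.0104] r 0.0059 z 0.0768 mean [0.463  0.0105] px 261 78 414
shift [ 0.2058  0.0445 -0.0015] turn [-0.0038  0.0012 -0.4994] n 4.0
```

Zero pin is down: its top reads 76.8 mm, against 84.9 mm before. Next, the middle warmer.

>>> drive_tool:
  commands:
    - [0.05,0.011,-0.002,0,0,-0.15,1]
    - [0.1,0.022,-0.002,0,0,-0.3,1]
    - [0.15,0.035,-0.002,0,0,-0.43,1]
    - [0.2,0.0445,-0.002,0,0,-0.5,1]
    - [0.206,0.0445,-0.002,0,0,-0.5,1]

```text
clock: 8.35
tool_pos: [0.572, -0.0647, 0.156]
ee_rot: [-3.133, 0.005, 0.501]
ft_force: [-0.1, 0.7, -1.1]
gripper_width: 0.0196
```

>>> drive_tool:
  commands:
    - [0,0,0,0,0,0,1]

```text
clock: 8.48
tool_pos: [0.5711, -0.0639, 0.1539]
ee_rot: [-3.13, 0.008, 0.501]
ft_force: [-0.5, 0.3, -1.0]
gripper_width: 0.0203
```

```bash
cat >> h.py <<'E'
def aim(f=None):
    c=shot('wrist'); o=st(); b=ball(c,o)
    if f: save(c,f)
    for p in pins(c):
        t=toolf(o,np.array(p)); d=t-b
        print('  pin tool',t.round(4),'-> shift',d.round(4),'contact dz',round(d[2]-.005,4))
E
python3 -c "
from h import *
aim('w6.png')"
```

```text
t 8.53 tcp [ 0.5705 -0.0638  0.1536] rpy [-3.1299  0.0084  0.501 ] q [-0.212  0.178  1.424  0.003  1.554  0.858] F [ 0.3  1.  -1.2] w 0.0204
ball tool [ 1.003e-01 -1.000e-04 -8.300e-03] n 1050 rms 0.0006
pin [ 0.6227 -0.0068] r 0.0058 z 0.0849 mean [ 0.6231 -0.0068] px 274 123 421
pin [ 0.5949 -0.1242] r 0.0058 z 0.0849 mean [ 0.5961 -0.1232] px 438 272 409
pin [0.4629 0.0113] r 0.0068 z 0.0769 mean [0.4635 0.0106] px 136 344 258
pin [ 0.5897 -0.2764] r 0.0052 z 0.0841 mean [ 0.5888 -0.2748] px 636 391 210
  pin tool [ 0.0737 -0.0242  0.0684] -> shift [-0.0266 -0.024   0.0767] contact dz 0.0717
  pin tool [-0.007   0.0655  0.068 ] -> shift [-0.1073  0.0656  0.0763] contact dz 0.0713
  pin tool [-0.0577 -0.1167  0.0785] -> shift [-0.158  -0.1165  0.0868] contact dz 0.0818
  pin tool [-0.0847  0.1965  0.0679] -> shift [-0.185   0.1966  0.0762] contact dz 0.0712
```

View pics/w6.png

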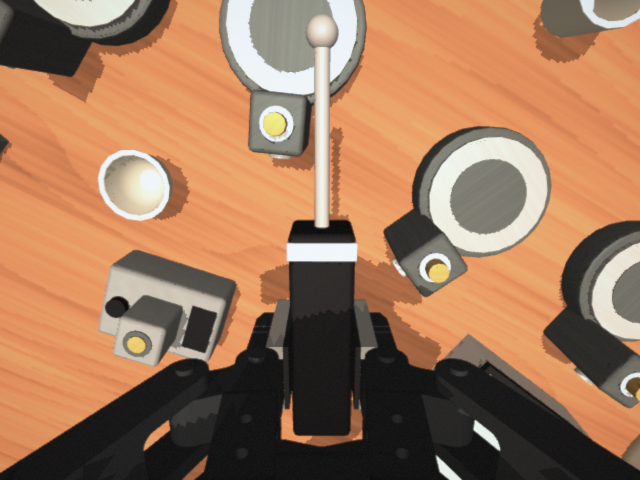

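>>> drive_tool:
  commands:
    - [-0.0266,-0.024,0,0,0,0,1]
    - [-0.0266,-0.024,0.04,0,0,0,1]
    - [-0.0266,-0.024,0.06,0,0,0,1]
    - [-0.0266,-0.024,0.066,0,0,0,1]
    - [-0.0266,-0.024,0.066,0,0,0,1]

```text
clock: 9.15
tool_pos: [0.5343, -0.0549, 0.0884]
ee_rot: [-3.13, 0.008, 0.501]
ft_force: [1.1, -0.1, -0.1]
gripper_width: 0.0201
```

```bash
python3 -c "
from h import *
c=shot('wrist'); o=st(); save(c,'w7.png',(200,0,440,180),3); b=ball(c,o); print(toolf(o,np.array([.6227,-.0068,.0849]))-b)"
```

```text
t 9.2 tcp [ 0.535  -0.0551  0.0892] rpy [-3.131   0.0072  0.5011] q [-0.21   0.141  1.599  0.003  1.414  0.859] F [ 0.4 -0.3  0.7] w 0.0202
ball tool [ 0.0994 -0.0008 -0.0067] n 1195 rms 0.00308
[0.0007567  0.00061117 0.01023907]
```

View pics/w7.png

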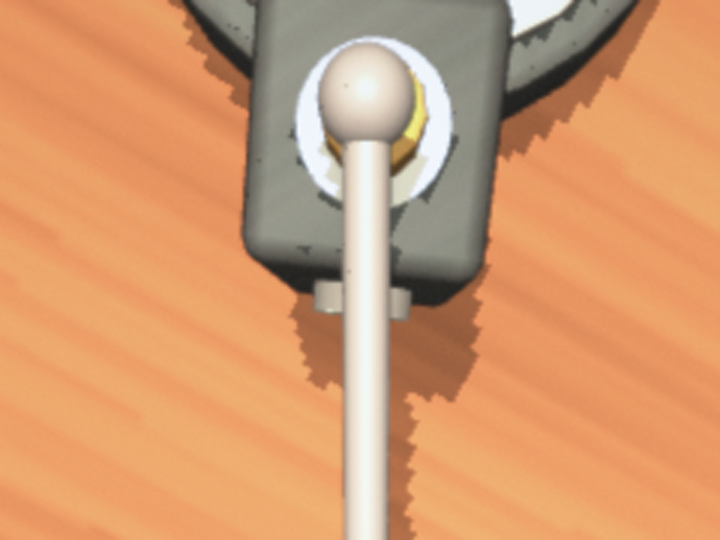

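>>> drive_tool:
  commands:
    - [0.0005,0.0008,0.005,0,0,0,1]
    - [0.0005,0.0008,0.008,0,0,0,1]
    - [0.0005,0.0008,0.011,0,0,0,1]
    - [0.0005,0.0008,0.014,0,0,0,1]
    - [0.0005,0.0008,0.0165,0,0,0,1]

```text
clock: 9.82
tool_pos: [0.5361, -0.0555, 0.073]
ee_rot: [-3.132, 0.006, 0.501]
ft_force: [-0.6, 0.1, 4.0]
gripper_width: 0.0201
```

>>> drive_tool:
  commands:
    - [0,0,0.001,0,0,0,1]
    - [0,0,0.001,0,0,0,1]

```text
clock: 10.07
tool_pos: [0.5362, -0.0556, 0.0728]
ee_rot: [-3.132, 0.006, 0.501]
ft_force: [-1.9, -0.2, 5.1]
gripper_width: 0.0202
```

>>> drive_tool:
  commands:
    - [0,0,-0.03,0,0,0,1]
    - [-0.02,0.03,-0.085,0,0,0,1]
    - [-0.02,0.03,-0.085,0,0,0,1]
    - [-0.02,0.03,-0.085,0,0,0,1]

```text
clock: 10.58
tool_pos: [0.5335, -0.092, 0.157]
ee_rot: [-3.131, 0.006, 0.501]
ft_force: [-0.2, -0.1, -0.6]
gripper_width: 0.0201
```

```bash
python3 -c "
from h import *
aim()
rel([.52,-.154,.16],0)"
```

```text
t 10.62 tcp [ 0.5329 -0.0916  0.1559] rpy [-3.1296  0.0078  0.501 ] q [-0.277  0.103  1.503  0.003  1.549  0.793] F [ 0.3 -0.4 -1.2] w 0.0203
ball tool [ 0.1002  0.0002 -0.0092] n 1047 rms 0.00061
pin [ 0.6207 -0.008 ] r 0.0049 z 0.0768 mean [ 0.6227 -0.0066] px 259 26 411
pin [ 0.5942 -0.1243] r 0.0056 z 0.0848 mean [ 0.5958 -0.1233] px 431 189 410
pin [0.4629 0.0106] r 0.0066 z 0.0768 mean [0.4634 0.0105] px 116 273 296
pin [ 0.5888 -0.2766] r 0.005 z 0.0824 mean [ 0.5881 -0.2746] px 637 321 155
  pin tool [ 0.1178 -0.0302  0.0786] -> shift [ 0.0176 -0.0304  0.0877] contact dz 0.0827
  pin tool [0.0386 0.059  0.0702] -> shift [-0.0616  0.0588  0.0793] contact dz 0.0743
  pin tool [-0.0117 -0.1223  0.0807] -> shift [-0.1118 -0.1225  0.0899] contact dz 0.0849
  pin tool [-0.0393  0.19    0.0716] -> shift [-0.1395  0.1898  0.0807] contact dz 0.0757
shift [-0.0413  0.0485 -0.0043] turn [-0.0098  0.0107  0.501 ] n 3.0
```

>>> drive_tool:
  commands:
    - [-0.015,0.017,-0.004,-0.003,0.003,0.17,1]
    - [-0.03,0.034,-0.004,-0.006,0.006,0.34,1]
    - [-0.041,0.0485,-0.004,-0.01,0.01,0.5,1]
    - [-0.041,0.0485,-0.004,-0.01,0.01,0.5,1]
    - [-0.041,0.0485,-0.004,-0.01,0.01,0.5,1]

```text
clock: 11.25
tool_pos: [0.5198, -0.1526, 0.1583]
ee_rot: [-3.14, 0.003, 0.004]
ft_force: [0.2, -0.2, -0.2]
gripper_width: 0.0199
```

```bash
python3 -c "
from h import *
aim()"
```

```text
t 11.3 tcp [ 0.52   -0.1526  0.1587] rpy [-3.1406e+00  2.4000e-03  3.9000e-03] q [-0.39   0.097  1.505  0.     1.543  1.177] F [-0.1  0.9 -1.5] w 0.0205
ball tool [ 0.0996 -0.0001 -0.0075] n 993 rms 0.00054
pin [ 0.6224 -0.0067] r 0.0061 z 0.0768 mean [ 0.6229 -0.0069] px 37 61 413
pin [ 0.5954 -0.1241] r 0.0058 z 0.0849 mean [ 0.5955 -0.1243] px 267 118 392
pin [ 0.5906 -0.2791] r 0.0065 z 0.0849 mean [ 0.5908 -0.2786] px 566 129 583
pin [0.4632 0.0109] r 0.0066 z 0.0768 mean [0.4634 0.0103] px 62 337 261
  pin tool [ 0.1031 -0.1455  0.0818] -> shift [ 0.0035 -0.1453  0.0892] contact dz 0.0842
  pin tool [ 0.0757 -0.0282  0.0736] -> shift [-0.024  -0.028   0.0811] contact dz 0.0761
  pin tool [0.0702 0.1268 0.0735] -> shift [-0.0294  0.1269  0.081 ] contact dz 0.076
  pin tool [-0.056  -0.1637  0.0821] -> shift [-0.1557 -0.1635  0.0896] contact dz 0.0846
```

Press this one: contact at 0.076, full depth at 0.084.

>>> drive_tool:
  commands:
    - [-0.024,-0.028,0,0,0,0,1]
    - [-0.024,-0.028,0.04,0,0,0,1]
    - [-0.024,-0.028,0.062,0,0,0,1]
    - [-0.024,-0.028,0.07,0,0,0,1]
    - [-0.024,-0.028,0.07,0,0,0,1]

```text
clock: 11.92
tool_pos: [0.4958, -0.1242, 0.0886]
ee_rot: [-3.14, 0.003, 0.005]
ft_force: [-0.1, -0.3, -0.7]
gripper_width: 0.0201
```

```bash
python3 -c "
from h import *
c=shot('wrist'); o=st(); b=ball(c,o); print(toolf(o,np.array([.5954,-.1242,.0849]))-b); pins(c)"
```

```text
t 11.97 tcp [ 0.4964 -0.1245  0.0895] rpy [-3.1409e+00  1.3000e-03  4.7000e-03] q [-0.357  0.077  1.669  0.     1.398  1.209] F [-0.3 -0.5 -0.7] w 0.0204
ball tool [ 0.0991 -0.0004 -0.0065] n 1187 rms 0.00327
[-9.52789056e-05  5.66320167e-04  1.09399117e-02]
pin [ 0.5938 -0.1279] r 0.0035 z 0.0848 mean [ 0.5935 -0.128 ] px 335 47 116
pin [ 0.5934 -0.1195] r 0.0028 z 0.0846 mean [ 0.5932 -0.1196] px 309 48 71
pin [0.4633 0.0107] r 0.0074 z 0.0769 mean [0.4635 0.0102] px 19 370 505
```

>>> drive_tool:
  commands:
    - [0,0.0005,0.005,0,0,0,1]
    - [0,0.0005,0.008,0,0,0,1]
    - [0,0.0005,0.011,0,0,0,1]
    - [0,0.0005,0.014,0,0,0,1]
    - [0,0.0005,0.0165,0,0,0,1]

```text
clock: 12.6
tool_pos: [0.4967, -0.1252, 0.0731]
ee_rot: [-3.141, 0.0, 0.005]
ft_force: [0.0, -1.1, 1.9]
gripper_width: 0.0202
```

>>> drive_tool:
  commands:
    - [0,0,0.001,0,0,0,1]
    - [0,0,0.001,0,0,0,1]

```text
clock: 12.85
tool_pos: [0.4969, -0.1253, 0.0726]
ee_rot: [-3.142, -0.0, 0.005]
ft_force: [-1.3, 0.1, 4.1]
gripper_width: 0.02
```

>>> drive_tool:
  commands:
    - [0,0,-0.045,0,0,0,1]
    - [0,0.02,-0.087,0,0,0,1]
    - [0.01,0.08,-0.087,0,0,0,1]
    - [0.019,0.14,-0.087,0,0,0,1]
    - [0.019,0.184,-0.087,0,0,0,1]

```text
clock: 13.48
tool_pos: [0.5164, -0.3112, 0.1585]
ee_rot: [-3.141, 0.001, 0.004]
ft_force: [0.6, 0.7, -1.2]
gripper_width: 0.0199
```

>>> drive_tool:
  commands:
    - [0,0,0,0,0,0,1]
    - [0,0,0,0,0,0,1]

```text
clock: 13.72
tool_pos: [0.5159, -0.3106, 0.1573]
ee_rot: [-3.139, 0.003, 0.004]
ft_force: [0.7, 0.5, -1.1]
gripper_width: 0.0201
```

```bash
python3 -c "
from h import *
aim()"
```

```text
t 13.78 tcp [ 0.5161 -0.31    0.1577] rpy [-3.139e+00  2.400e-03  4.600e-03] q [-6.350e-01  2.290e-01  1.355e+00  1.000e-03  1.561e+00  9.310e-01] F [-0.4 -0.5 -0.9] w 0.0204
ball tool [ 0.0995  0.0005 -0.0074] n 1005 rms 0.00051
pin [ 0.5907 -0.2794] r 0.0058 z 0.0849 mean [ 0.5906 -0.2796] px 262 120 407
  pin tool [ 0.0749 -0.0301  0.0727] -> shift [-0.0246 -0.0306  0.0801] contact dz 0.0751
```

>>> drive_tool:
  commands:
    - [-0.0246,-0.03,0,0,0,0,1]
    - [-0.0246,-0.03,0.04,0,0,0,1]
    - [-0.0246,-0.03,0.062,0,0,0,1]
    - [-0.0246,-0.03,0.07,0,0,0,1]
    - [-0.0246,-0.03,0.07,0,0,0,1]

```text
clock: 14.4
tool_pos: [0.4913, -0.2791, 0.0879]
ee_rot: [-3.139, 0.003, 0.006]
ft_force: [0.3, -0.5, -0.7]
gripper_width: 0.0204
```

```bash
python3 -c "
from h import *
c=shot('wrist'); o=st(); b=ball(c,o); print(toolf(o,np.array([.5907,-.2795,.0849]))-b); pins(c)"
```

```text
t 14.45 tcp [ 0.4918 -0.2797  0.0888] rpy [-3.1398e+00  1.2000e-03  5.5000e-03] q [-6.180e-01  1.940e-01  1.538e+00  1.000e-03  1.412e+00  9.470e-01] F [ 0.2 -0.7 -0.4] w 0.02
ball tool [ 0.0991 -0.0006 -0.0064] n 1240 rms 0.00324
[-0.00024364  0.00097926  0.01013567]
pin [ 0.5893 -0.2825] r 0.0045 z 0.0848 mean [ 0.5888 -0.2831] px 336 47 182
pin [ 0.5884 -0.2746] r 0.0022 z 0.0849 mean [ 0.5882 -0.2748] px 310 49 45
```

>>> drive_tool:
  commands:
    - [0,0.0008,0.005,0,0,0,1]
    - [0,0.0008,0.008,0,0,0,1]
    - [0,0.0008,0.011,0,0,0,1]
    - [0,0.0008,0.014,0,0,0,1]
    - [0,0.0008,0.016,0,0,0,1]

```text
clock: 15.08
tool_pos: [0.4921, -0.2807, 0.0729]
ee_rot: [-3.14, 0.0, 0.005]
ft_force: [-0.3, -0.6, 2.5]
gripper_width: 0.0205
```

>>> drive_tool:
  commands:
    - [0,0,0.001,0,0,0,1]
    - [0,0,0.001,0,0,0,1]

```text
clock: 15.32
tool_pos: [0.4922, -0.2808, 0.0725]
ee_rot: [-3.141, -0.0, 0.005]
ft_force: [-1.0, 1.0, 4.3]
gripper_width: 0.02
```

>>> drive_tool:
  commands:
    - [0,0,-0.045,0,0,0,1]
    - [0,-0.01,-0.087,0,0,0,1]
    - [-0.02,-0.04,-0.087,0,0,0,1]
    - [-0.02,-0.04,-0.087,0,0,0,1]
    - [-0.02,-0.04,-0.087,0,0,0,1]

```text
clock: 15.95
tool_pos: [0.4717, -0.241, 0.1586]
ee_rot: [-3.14, 0.001, 0.006]
ft_force: [-0.6, -1.0, -0.9]
gripper_width: 0.0201
```

```bash
python3 -c "
from h import *
aim()
c=shot('top');print('top');pins(c)
rel([.52,.121,.16],0)"
```

```text
t 16.0 tcp [ 0.4719 -0.2413  0.1586] rpy [-3.1402e+00  1.2000e-03  5.2000e-03] q [-5.800e-01  7.000e-02  1.534e+00  1.000e-03  1.540e+00  9.860e-01] F [-0.5  0.2 -0.4] w 0.02
ball tool [ 0.0996 -0.0004 -0.0079] n 1003 rms 0.00054
pin [ 0.5957 -0.1243] r 0.0061 z 0.0769 mean [ 0.5956 -0.1242] px 88 15 442
pin [ 0.5904 -0.279 ] r 0.0057 z 0.0768 mean [ 0.5907 -0.2791] px 399 28 431
  pin tool [ 0.1246 -0.1162  0.0818] -> shift [ 0.0249 -0.1158  0.0897] contact dz 0.0847
  pin tool [0.1184 0.0385 0.0816] -> shift [0.0188 0.0389 0.0895] contact dz 0.0845
top
pin [ 0.2227 -0.615 ] r 0.0945 z 0.0822 mean [ 0.2214 -0.6153] px 543 357 1775
shift [ 0.0499 -0.3621 -0.0009] turn [-0.0015  0.0012  0.005 ] n 6.0
```

>>> drive_tool:
  commands:
    - [0.01,-0.06,-0.001,0,0,0,1]
    - [0.02,-0.12,-0.001,0,0,0,1]
    - [0.03,-0.18,-0.001,0,0,0,1]
    - [0.04,-0.24,-0.001,0,0,0,1]
    - [0.05,-0.3,-0.001,0,0,0,1]

```text
clock: 16.68
tool_pos: [0.521, 0.0603, 0.1596]
ee_rot: [-3.14, 0.001, 0.004]
ft_force: [0.9, -0.9, -0.7]
gripper_width: 0.0202
```

>>> drive_tool:
  commands:
    - [0,-0.04,0,0,0,0,1]
    - [0,-0.062,0,0,0,0,1]
    - [0,-0.062,0,0,0,0,1]
    - [0,-0.062,0,0,0,0,1]

```text
clock: 17.18
tool_pos: [0.521, 0.1215, 0.1592]
ee_rot: [-3.141, 0.002, 0.004]
ft_force: [-0.3, 0.0, -0.1]
gripper_width: 0.0203
```

```bash
python3 -c "
from h import *
aim()"
```

```text
t 17.23 tcp [0.521  0.1212 0.1593] rpy [-3.1411e+00  1.9000e-03  2.9000e-03] q [1.220e-01 8.000e-02 1.521e+00 1.000e-03 1.542e+00 1.690e+00] F [ 0.  -0.7 -0.7] w 0.0201
ball tool [ 0.0998 -0.0004 -0.0077] n 1016 rms 0.00052
pin [ 0.6224 -0.0064] r 0.0059 z 0.0769 mean [ 0.6229 -0.0062] px 570 66 409
pin [0.6151 0.2869] r 0.0046 z 0.0802 mean [0.6149 0.2856] px 1 80 143
pin [0.5544 0.1767] r 0.0057 z 0.0849 mean [0.5556 0.1766] px 220 197 381
pin [0.4624 0.0105] r 0.0064 z 0.0769 mean [0.4633 0.0108] px 496 340 258
  pin tool [0.1012 0.128  0.0822] -> shift [0.0014 0.1284 0.0899] contact dz 0.0849
  pin tool [ 0.0947 -0.1654  0.0791] -> shift [-0.005  -0.1649  0.0868] contact dz 0.0818
  pin tool [ 0.0337 -0.0553  0.0744] -> shift [-0.066  -0.0549  0.0822] contact dz 0.0772
  pin tool [-0.0588  0.1107  0.0825] -> shift [-0.1586  0.1111  0.0902] contact dz 0.0852
```

This warmer has been knocked from about (0.595, 0.151) to (0.555, 0.177). I use the fresh measurement.

>>> drive_tool:
  commands:
    - [-0.045,-0.03,0,0,0,0,1]
    - [-0.066,-0.055,0.02,0,0,0,1]
    - [-0.066,-0.055,0.055,0,0,0,1]
    - [-0.066,-0.055,0.066,0,0,0,1]
    - [-0.066,-0.055,0.068,0,0,0,1]

```text
clock: 17.85
tool_pos: [0.4549, 0.1752, 0.0911]
ee_rot: [-3.142, 0.003, 0.001]
ft_force: [0.5, 0.5, 0.1]
gripper_width: 0.0202
```

>>> drive_tool:
  commands:
    - [0,0,0,0,0,0,1]

```text
clock: 17.98
tool_pos: [0.456, 0.1748, 0.0922]
ee_rot: [-3.141, 0.001, 0.0]
ft_force: [-0.1, 0.6, -0.6]
gripper_width: 0.0202
```

```bash
python3 -c "
from h import *
c=shot('wrist'); o=st(); save(c,'w8.png',(200,0,440,180),3);b=ball(c,o); print(toolf(o,np.array([.5547,.1767,.0849]))-b); pins(c)"
```

```text
t 18.02 tcp [0.4561 0.1748 0.0924] rpy [-3.1412e+00  7.0000e-04  1.0000e-04] q [2.49e-01 2.20e-02 1.72e+00 1.00e-03 1.40e+00 1.82e+00] F [ 0.6 -0.1 -1.3] w 0.0203
ball tool [ 0.0995 -0.0004 -0.0072] n 1319 rms 0.00537
[-0.00092735 -0.00143842  0.01464661]
pin [0.5544 0.1794] r 0.0052 z 0.0849 mean [0.5537 0.1804] px 305 49 313
```

View pics/w8.png

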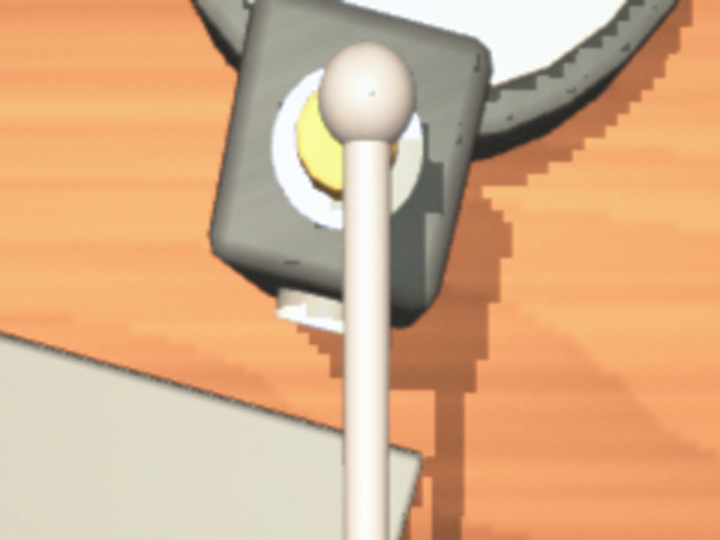

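>>> drive_tool:
  commands:
    - [-0.0005,-0.0023,0.005,0,0,0,1]
    - [-0.0005,-0.0023,0.009,0,0,0,1]
    - [-0.0005,-0.0023,0.013,0,0,0,1]
    - [-0.0005,-0.0023,0.017,0,0,0,1]
    - [-0.0005,-0.0023,0.0195,0,0,0,1]

```text
clock: 18.65
tool_pos: [0.4558, 0.1772, 0.0729]
ee_rot: [-3.141, 0.0, 0.0]
ft_force: [-0.9, -0.1, 2.6]
gripper_width: 0.0201
```

>>> drive_tool:
  commands:
    - [0,0,0.001,0,0,0,1]
    - [0,0,0.001,0,0,0,1]

```text
clock: 18.9
tool_pos: [0.4559, 0.1773, 0.0724]
ee_rot: [-3.141, -0.0, 0.0]
ft_force: [-1.8, 0.3, 4.0]
gripper_width: 0.0197
```

>>> drive_tool:
  commands:
    - [0,0,-0.045,0,0,0,1]
    - [0.01,-0.01,-0.087,0,0,0,1]
    - [0.05,-0.05,-0.087,0,0,0,1]
    - [0.084,-0.08,-0.087,0,0,0,1]
    - [0.084,-0.08,-0.087,0,0,0,1]

```text
clock: 19.52
tool_pos: [0.5407, 0.2586, 0.157]
ee_rot: [3.142, 0.003, 0.002]
ft_force: [-0.3, 0.1, 0.3]
gripper_width: 0.0201
```

>>> drive_tool:
  commands:
    - [0,0,0,0,0,0,1]
    - [0,0,0,0,0,0,1]

```text
clock: 19.77
tool_pos: [0.5399, 0.2579, 0.1566]
ee_rot: [3.141, 0.004, 0.001]
ft_force: [0.1, 0.1, 0.1]
gripper_width: 0.0202
```

```bash
python3 -c "
from h import *
aim()"
```

```text
t 19.82 tcp [0.54   0.2579 0.157 ] rpy [3.1413e+00 3.1000e-03 1.2000e-03] q [3.500e-01 2.220e-01 1.366e+00 1.000e-03 1.557e+00 1.920e+00] F [ 0.8 -0.4 -1.9] w 0.0204
ball tool [ 0.0996 -0.0002 -0.0074] n 1012 rms 0.00053
pin [0.6128 0.2907] r 0.0049 z 0.0848 mean [0.6158 0.2906] px 257 117 426
pin [0.552  0.1772] r 0.0043 z 0.0769 mean [0.5554 0.1776] px 462 229 289
  pin tool [ 0.073  -0.0327  0.0719] -> shift [-0.0266 -0.0326  0.0793] contact dz 0.0743
  pin tool [0.0121 0.0807 0.0801] -> shift [-0.0875  0.0808  0.0874] contact dz 0.0824
```

>>> drive_tool:
  commands:
    - [-0.0243,-0.0325,0,0,0,0,1]
    - [-0.0243,-0.0325,0.04,0,0,0,1]
    - [-0.0243,-0.0325,0.06,0,0,0,1]
    - [-0.0243,-0.0325,0.066,0,0,0,1]
    - [-0.0243,-0.0325,0.066,0,0,0,1]

```text
clock: 20.45
tool_pos: [0.5155, 0.2901, 0.0916]
ee_rot: [3.141, 0.003, 0.001]
ft_force: [-0.1, 1.4, -0.7]
gripper_width: 0.02
```

```bash
python3 -c "
from h import *
c=shot('wrist'); o=st(); save(c,'w9.png',(200,0,440,180),3);b=ball(c,o); print(toolf(o,np.array([.6153,.2907,.0849]))-b); pins(c)"
```

```text
t 20.5 tcp [0.5161 0.2904 0.0923] rpy [-3.1411e+00  1.2000e-03  8.0000e-04] q [4.160e-01 2.460e-01 1.468e+00 1.000e-03 1.429e+00 1.986e+00] F [ 0.5  0.1 -0.6] w 0.0202
ball tool [ 0.0992 -0.     -0.0067] n 1176 rms 0.00412
[ 2.03671354e-05 -2.42325751e-04  1.39783086e-02]
pin [0.6143 0.2946] r 0.0041 z 0.0847 mean [0.6136 0.295 ] px 307 47 128
pin [0.6133 0.2864] r 0.0023 z 0.0849 mean [0.6133 0.2864] px 333 48 44
pin [0.5514 0.1777] r 0.0046 z 0.0769 mean [0.5554 0.1777] px 603 211 619
```

View pics/w9.png

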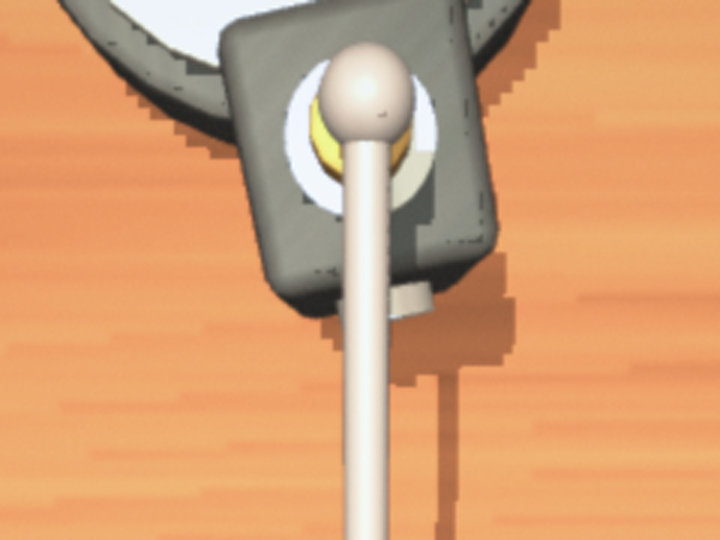

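Centred to within 1 mm; press.

>>> drive_tool:
  commands:
    - [0,-0.0006,0.006,0,0,0,1]
    - [0,-0.0006,0.01,0,0,0,1]
    - [0,-0.0006,0.013,0,0,0,1]
    - [0,-0.0006,0.017,0,0,0,1]
    - [0,-0.0006,0.0195,0,0,0,1]

```text
clock: 21.12
tool_pos: [0.5163, 0.2911, 0.0729]
ee_rot: [-3.141, 0.0, 0.001]
ft_force: [-0.7, -0.3, 2.7]
gripper_width: 0.0206
```

>>> drive_tool:
  commands:
    - [0,0,0.001,0,0,0,1]
    - [0,0,0.001,0,0,0,1]

```text
clock: 21.38
tool_pos: [0.5165, 0.2911, 0.0725]
ee_rot: [-3.141, -0.0, 0.001]
ft_force: [-1.7, -0.7, 2.8]
gripper_width: 0.0202
```

>>> drive_tool:
  commands:
    - [0,0,-0.045,0,0,0,1]
    - [0,0.02,-0.087,0,0,0,1]
    - [-0.02,0.05,-0.087,0,0,0,1]
    - [-0.02,0.05,-0.087,0,0,0,1]
    - [-0.02,0.05,-0.087,0,0,0,1]

```text
clock: 22.0
tool_pos: [0.4963, 0.2411, 0.1586]
ee_rot: [-3.141, 0.001, 0.001]
ft_force: [-1.0, 0.0, -0.2]
gripper_width: 0.0203
```

```bash
python3 -c "
from h import *
aim()
rel([.405,-.24,.17],-.17)"
```

```text
t 22.05 tcp [0.4964 0.2414 0.1586] rpy [-3.1407e+00  1.1000e-03  1.1000e-03] q [3.490e-01 1.170e-01 1.482e+00 1.000e-03 1.543e+00 1.919e+00] F [ 0.8 -0.3 -0.3] w 0.02
ball tool [ 0.0997  0.0002 -0.008 ] n 1008 rms 0.00055
pin [0.6156 0.2907] r 0.0057 z 0.0768 mean [0.6157 0.2908] px 223 27 418
pin [0.555  0.1775] r 0.0056 z 0.077 mean [0.5552 0.1775] px 438 151 325
  pin tool [ 0.1194 -0.0491  0.0817] -> shift [ 0.0197 -0.0492  0.0896] contact dz 0.0846
  pin tool [0.0587 0.0641 0.0815] -> shift [-0.041   0.0639  0.0895] contact dz 0.0845
shift [-0.0919  0.4813 -0.0117] turn [-0.0008  0.0012  0.1711] n 8.0
```

All five pins read about 77 mm, fully down. Returning the probe to the tub.

>>> drive_tool:
  commands:
    - [-0.01,0.06,-0.012,0,0,0.03,1]
    - [-0.025,0.12,-0.012,0,0,0.06,1]
    - [-0.035,0.18,-0.012,0,0,0.09,1]
    - [-0.045,0.24,-0.012,0,0,0.12,1]
    - [-0.055,0.3,-0.012,0,0,0.17,1]

```text
clock: 22.68
tool_pos: [0.4417, -0.06, 0.17]
ee_rot: [-3.141, 0.001, -0.169]
ft_force: [0.5, -0.7, -0.6]
gripper_width: 0.02
```

```bash
python3 -c "
from h import *
rel([.409,-.245,.17],-.17)"
```

```text
shift [-1.100e-03  1.879e-01 -1.000e-04] turn [-0.001   0.0011  0.0009] n 4.0
```

>>> drive_tool:
  commands:
    - [0,0.06,0,0,0,0,1]
    - [-0.001,0.12,0,0,0,0,1]
    - [-0.001,0.175,0,0,0,0,1]
    - [-0.001,0.188,0,0,0,0,1]
    - [-0.001,0.188,0,0,0,0,1]

```text
clock: 23.3
tool_pos: [0.4094, -0.2452, 0.1692]
ee_rot: [-3.139, 0.002, -0.17]
ft_force: [0.5, 1.1, 0.1]
gripper_width: 0.0202
```

```bash
python3 -c "
from h import *
c=shot('wrist');o=st();b=ball(c,o);save(c,'w10.png')
w=cloud(c);z=w[...,2]
m=(z>.035)&(z<.056)&(c['pixels'].max(-1)<110)&(w[...,1]<-.1)&(w[...,1]>-.4)
n,l,s,_=cv2.connectedComponentsWithStats(m.astype(np.uint8))
for i in range(1,n):
    if s[i,4]>300: p=w[l==i]; r=cv2.minAreaRect(p[:,:2].astype(np.float32)); print(s[i],np.round(r[0],4),np.round(r[1],4),r[2])
print('ball world',o['tool_pos']+R.from_euler('xyz',o['ee_rot']).apply(b))
"
```

```text
t 23.35 tcp [ 0.4095 -0.2443  0.1694] rpy [-3.1391e+00  1.9000e-03 -1.6860e-01] q [-6.580e-01 -5.400e-02  1.637e+00  1.000e-03  1.561e+00  1.082e+00] F [-0.1 -0.   0.1] w 0.0201
ball tool [ 0.0997  0.0011 -0.0077] n 1010 rms 0.00055
[ 337   23   88  303 4260] [ 0.4331 -0.2857] [0.0518 0.2001] 80.89697265625
[ 230   24   78  303 3902] [ 0.4508 -0.2009] [0.0448 0.2049] 69.02818298339844
ball world [ 0.50765875 -0.2621712   0.17692317]
```

View pics/w10.png

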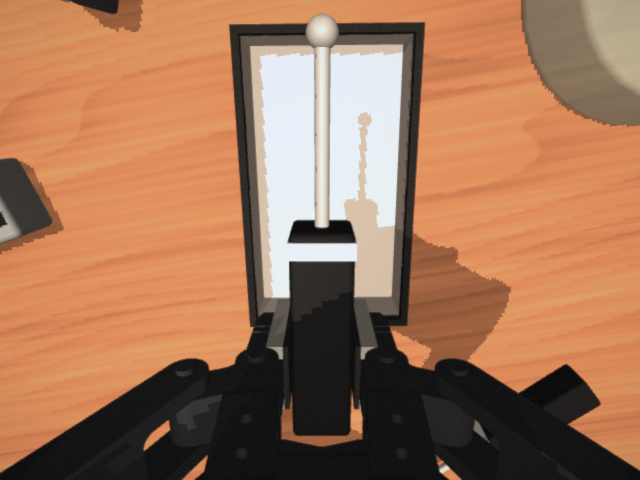

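Probe is aligned over the tub (rim corners about (231,25), (424,23), (406,326), (251,326)). Lowering and releasing.

>>> drive_tool:
  commands:
    - [0,0,0.05,0,0,0,1]
    - [0,0,0.1,0,0,0,1]
    - [0,0,0.14,0,0,0,1]
    - [0,0,0.155,0,0,0,1]
    - [0,0,0.16,0,0,0,1]

```text
clock: 23.98
tool_pos: [0.4098, -0.2429, 0.0093]
ee_rot: [-3.139, 0.002, -0.167]
ft_force: [0.1, -0.6, -0.7]
gripper_width: 0.0202
```

>>> drive_tool:
  commands:
    - [0,0,0.0005,0,0,0,1]
    - [0,0,0.0005,0,0,0,1]

```text
clock: 24.22
tool_pos: [0.4111, -0.2436, 0.0105]
ee_rot: [-3.14, -0.001, -0.167]
ft_force: [-0.1, -0.3, -0.9]
gripper_width: 0.0202
```

>>> drive_tool:
  commands:
    - [0,0,0,0,0,0,0.2]
    - [0,0,0,0,0,0,-0.2]
    - [0,0,0,0,0,0,-0.2]
    - [0,0,0,0,0,0,-0.2]

```text
clock: 24.72
tool_pos: [0.411, -0.2437, 0.0105]
ee_rot: [-3.14, -0.001, -0.167]
ft_force: [0.7, 0.1, -0.1]
gripper_width: 0.051
```

>>> drive_tool:
  commands:
    - [0,0,-0.03,0,0,0,-0.2]
    - [0,0,-0.09,0,0,0,-0.2]
    - [0,0,-0.15,0,0,0,-0.2]
    - [0,0,-0.21,0,0,0,-0.2]
    - [0,0,-0.222,0,0,0,-0.2]

```text
clock: 25.35
tool_pos: [0.4125, -0.2453, 0.2383]
ee_rot: [3.138, -0.01, -0.167]
ft_force: [-0.2, 0.1, 0.1]
gripper_width: 0.051
```

```bash
python3 -c "
from h import *
c=shot('wrist');o=st();save(c,'w11.png')
rel([.43,.20,.23],-.27)
"
```

```text
t 25.4 tcp [ 0.4122 -0.245   0.2373] rpy [ 3.1389 -0.0085 -0.1667] q [-0.656 -0.078  1.525  0.002  1.686  1.082] F [ 0.8 -0.1  0.9] w 0.0518
shift [-0.0563 -0.4418  0.0057] turn [ 0.0022 -0.0086  0.1033] n 8.0
```

View pics/w11.png

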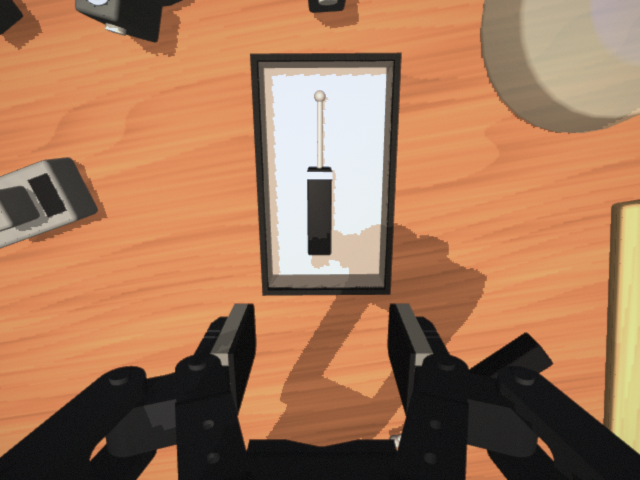

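```bash
cat >> h.py <<'E'
def rect(c,m,h,name):
    n,l,s,_=cv2.connectedComponentsWithStats(m.astype(np.uint8))
    i=1+np.argmax(s[1:,4]); cs,_=cv2.findContours((l==i).astype(np.uint8),cv2.RETR_EXTERNAL,cv2.CHAIN_APPROX_NONE)
    q=max(cs,key=len)[:,0]; p=np.array([ray(c,u,v,h)[:2] for u,v in q],np.float32)
    r=cv2.minAreaRect(p); a=r[2] if r[1][0]>r[1][1] else r[2]-90
    print(name,s[i],'centre',np.round(r[0],4),'size',np.round(r[1],4),'heading',round(np.radians(a),4))
    return r
E
python3 -c "
from h import *
c=shot('wrist');o=st();w=cloud(c);z=w[...,2]
g=(w[...,1]<-.12)&(w[...,1]>-.37)&(w[...,0]>.3)&(w[...,0]<.56)
rect(c,g&(z>.038)&(z<.056),.046,'rim')
rect(c,g&(z>.018)&(z<.034)&(c['pixels'].max(-1)<60),.027,'handle')
rel([.40,.265,.23],-.27)
"
```

```text
t 25.45 tcp [ 0.4114 -0.2445  0.2345] rpy [ 3.141  -0.0046 -0.1667] q [-0.656 -0.077  1.529  0.002  1.685  1.082] F [-0.2 -0.4 -1.4] w 0.0513
rim [ 250   51  153  244 5845] centre [ 0.4384 -0.254 ] size [0.116 0.2  ] heading -0.1608
handle [ 309  180   22   74 1393] centre [ 0.4065 -0.2429] size [0.0194 0.0671] heading -0.1677
shift [-0.0959 -0.5005  0.0037] turn [ 0.0004 -0.0047  0.1033] n 9.0
```

>>> drive_tool:
  commands:
    - [-0.011,-0.06,0,0,0,0.02,-0.2]
    - [-0.023,-0.12,0,0,0,0.04,-0.2]
    - [-0.035,-0.18,0,0,0,0.06,-0.2]
    - [-0.046,-0.24,0,0,0,0.08,-0.2]
    - [-0.058,-0.3,0,0,0,0.103,-0.2]

```text
clock: 26.08
tool_pos: [0.4026, 0.0628, 0.2311]
ee_rot: [3.14, -0.0, -0.271]
ft_force: [1.0, 0.2, 0.4]
gripper_width: 0.0511
```

```bash
python3 -c "
from h import *
rel([.40,.265,.23],-.27)"
```

```text
shift [-0.0566 -0.1941  0.0009] turn [ 0.0013 -0.0004 -0.001 ] n 4.0
```

>>> drive_tool:
  commands:
    - [-0.018,-0.06,0,0,0,0,-0.2]
    - [-0.036,-0.12,0,0,0,0,-0.2]
    - [-0.055,-0.18,0,0,0,0,-0.2]
    - [-0.057,-0.194,0,0,0,0,-0.2]
    - [-0.057,-0.194,0,0,0,0,-0.2]

```text
clock: 26.7
tool_pos: [0.3987, 0.265, 0.2284]
ee_rot: [3.136, 0.003, -0.269]
ft_force: [-0.1, -0.9, -0.8]
gripper_width: 0.0513
```

```bash
python3 -c "
from h import *
c=shot('wrist');o=st();w=cloud(c);z=w[...,2]
g=(w[...,1]<.4)&(w[...,1]>.15)&(w[...,0]>.28)&(w[...,0]<.56)
r=rect(c,g&(z>.044)&(z<.056),.050,'bar')
q=rect(c,g&(z>.008)&(z<.056)&(w[...,0]<.54),.014,'lid')
rel([*r[0],.08],-.27)"
```

```text
t 26.75 tcp [0.3991 0.264  0.229 ] rpy [ 3.1369e+00  1.9000e-03 -2.7090e-01] q [ 4.670e-01 -6.900e-02  1.533e+00 -2.000e-03  1.682e+00  2.309e+00] F [-0.4 -0.3  1.1] w 0.0511
bar [ 310  125   23  101 2252] centre [0.4296 0.2559] size [0.0178 0.0789] heading -0.2613
lid [  242    38   160   247 36051] centre [0.4293 0.2557] size [0.1294 0.213 ] heading -0.2722
shift [ 0.0319 -0.001   0.1489] turn [ 0.0047  0.0019 -0.0009] n 3.0
```

>>> drive_tool:
  commands:
    - [0.031,-0.001,0.05,0.004,0.002,0,-0.2]
    - [0.031,-0.001,0.11,0.004,0.002,0,-0.2]
    - [0.031,-0.001,0.17,0.004,0.002,0,-0.2]
    - [0.031,-0.001,0.2,0.004,0.002,0,-0.2]
    - [0.031,-0.001,0.208,0.004,0.002,0,-0.2]

```text
clock: 27.38
tool_pos: [0.427, 0.253, 0.0182]
ee_rot: [3.137, 0.004, -0.274]
ft_force: [-0.2, 0.2, -0.4]
gripper_width: 0.0513
```

>>> drive_tool:
  commands:
    - [0,0,0,0,0,0,-0.2]
    - [0,0,0,0,0,0,-0.2]

```text
clock: 27.62
tool_pos: [0.4283, 0.2528, 0.02]
ee_rot: [3.139, 0.002, -0.275]
ft_force: [-0.3, -0.1, 0.4]
gripper_width: 0.0509
```

```bash
python3 -c "
from h import *
st(); rel([.4296,.2558,.019],-.27)"
```

```text
t 27.62 tcp [0.4283 0.2528 0.02  ] rpy [ 3.1385e+00  1.7000e-03 -2.7500e-01] q [ 4.200e-01  1.180e-01  1.774e+00 -1.000e-03  1.252e+00  2.266e+00] F [-0.3 -0.1  0.4] w 0.0509
shift [ 0.0004 -0.0032  0.001 ] turn [ 0.0031  0.0017 -0.005 ] n 1.0
```

>>> drive_tool:
  commands:
    - [0,-0.003,0.001,0.003,0.002,-0.005,-0.2]
    - [0,-0.003,0.001,0.003,0.002,-0.005,-0.2]
    - [0,-0.003,0.001,0.003,0.002,-0.005,0.3]

```text
clock: 28.0
tool_pos: [0.4293, 0.256, 0.0194]
ee_rot: [-3.141, -0.001, -0.27]
ft_force: [0.5, -0.5, -0.0]
gripper_width: 0.0342
```

>>> drive_tool:
  commands:
    - [0,0,0,0,0,0,1]
    - [0,0,0,0,0,0,1]
    - [0,0,0,0,0,0,1]
    - [0,0,0,0,0,0,1]
  newtons: 100

```text
clock: 28.5
tool_pos: [0.4295, 0.2562, 0.0197]
ee_rot: [-3.141, -0.001, -0.27]
ft_force: [-0.3, 0.9, 2.9]
gripper_width: 0.0165
```

>>> drive_tool:
  commands:
    - [0,0,-0.02,0,0,0,1]
    - [0,0,-0.06,0,0,0,1]
    - [0,0,-0.11,0,0,0,1]
    - [0,0,-0.155,0,0,0,1]
    - [0,0,-0.155,0,0,0,1]

```text
clock: 29.12
tool_pos: [0.4313, 0.257, 0.1785]
ee_rot: [-3.135, -0.008, -0.27]
ft_force: [0.4, -0.0, -2.7]
gripper_width: 0.0167
```

```bash
python3 -c "
from h import *
c=shot('wrist');o=st(); w=cloud(c)
t=(w-o['tool_pos'])@R.from_euler('xyz',o['ee_rot']).as_matrix()
m=(t[...,2]>-.012)&(t[...,2]<.015)&(abs(t[...,1])<.08)&(t[...,0]>.045)&(t[...,0]<.13)
p=t[m]; A=np.c_[p[:,:2],np.ones(len(p))]; print('plate plane',np.linalg.lstsq(A,p[:,2],rcond=None)[0],len(p))
print('lid tool bounds',p.min(0),p.max(0))
rel([.4384,-.254,.175],-.161)"
```

```text
t 29.18 tcp [0.4298 0.2563 0.1754] rpy [-3.1393e+00 -3.1000e-03 -2.6950e-01] q [ 0.424 -0.008  1.58  -0.     1.566  2.265] F [-0.4  0.6 -2.8] w 0.0166
plate plane [-0.00276623  0.00295057  0.00264145] 68875
lid tool bounds [ 0.04500013 -0.06622964 -0.00051474] [0.10879616 0.06414156 0.0053086 ]
shift [ 1.442e-01  4.896e-01 -3.000e-04] turn [-0.0021 -0.0032 -0.1085] n 9.0
```

>>> drive_tool:
  commands:
    - [0.017,0.058,0,0,0,-0.02,1]
    - [0.035,0.116,0,0,0,-0.04,1]
    - [0.052,0.174,0,0,0,-0.06,1]
    - [0.069,0.232,0,0,0,-0.08,1]
    - [0.086,0.29,0,0,0,-0.1085,1]

```text
clock: 29.8
tool_pos: [0.4335, -0.0476, 0.1715]
ee_rot: [-3.139, 0.002, -0.16]
ft_force: [1.9, -0.5, -2.6]
gripper_width: 0.0166
```

```bash
python3 -c "
from h import *
st();rel([.4384,-.254,.175],-.161)"
```

```text
t 29.8 tcp [ 0.4335 -0.0476  0.1715] rpy [-3.1391e+00  2.2000e-03 -1.6010e-01] q [-0.241 -0.149  1.719  0.002  1.574  1.49 ] F [ 1.9 -0.5 -2.6] w 0.0166
shift [ 0.0377  0.2029 -0.004 ] turn [-0.0025  0.0022  0.0009] n 4.0
```

>>> drive_tool:
  commands:
    - [0.01,0.058,-0.004,-0.001,0.001,0,1]
    - [0.022,0.116,-0.004,-0.002,0.002,0,1]
    - [0.034,0.175,-0.004,-0.002,0.002,0.001,1]
    - [0.0377,0.203,-0.004,-0.002,0.002,0.001,1]
    - [0.0377,0.203,-0.004,-0.002,0.002,0.001,1]

```text
clock: 30.42
tool_pos: [0.4366, -0.255, 0.171]
ee_rot: [-3.138, 0.006, -0.165]
ft_force: [-0.5, 1.6, -3.1]
gripper_width: 0.0162
```

>>> drive_tool:
  commands:
    - [0,0,0.04,0,0,0,1]
    - [0,0,0.08,0,0,0,1]
    - [0,0,0.08,0,0,0,1]
    - [0,0,0.08,0,0,0,1]

```text
clock: 30.92
tool_pos: [0.4365, -0.2542, 0.0915]
ee_rot: [-3.138, 0.006, -0.164]
ft_force: [-0.5, -0.1, -1.9]
gripper_width: 0.0164
```

```bash
python3 -c "
from h import *
c=shot('wrist');o=st(); w=cloud(c); save(c,'w12.png')
t=(w-o['tool_pos'])@R.from_euler('xyz',o['ee_rot']).as_matrix()
m=(abs(t[...,2]-.003)<.012)&(abs(t[...,1])<.08)&(t[...,0]>.045)&(t[...,0]<.13)
p=t[m]; A=np.c_[p[:,:2],np.ones(len(p))]; print('plate plane',np.linalg.lstsq(A,p[:,2],rcond=None)[0],len(p))
print('lid tool bounds',np.percentile(p,[.2,99.8],axis=0))
rel([.4384,-.254,.075],-.161)"
```

```text
t 30.98 tcp [ 0.4371 -0.2548  0.0927] rpy [-3.1393  0.0039 -0.164 ] q [-0.64   0.063  1.676  0.     1.407  1.095] F [ 0.2  0.3 -2.9] w 0.0167
plate plane [0.00436545 0.00059252 0.00687059] 67007
lid tool bounds [[ 0.04512868 -0.06491224  0.00527515]
 [ 0.10596019  0.06373707  0.00914442]]
shift [ 0.0012 -0.001   0.0177] turn [-0.0023  0.0039 -0.003 ] n 1.0
```

>>> drive_tool:
  commands:
    - [0.002,-0.0005,0.01,-0.002,0.004,-0.003,1]
    - [0.002,-0.0005,0.018,-0.002,0.004,-0.003,1]
    - [0.002,-0.0005,0.024,-0.002,0.004,-0.003,1]
    - [0.002,-0.0005,0.03,-0.002,0.004,-0.003,1]
    - [0.002,-0.0005,0.034,-0.002,0.004,-0.003,1]

```text
clock: 31.6
tool_pos: [0.4389, -0.2544, 0.0581]
ee_rot: [-3.141, 0.001, -0.161]
ft_force: [-0.7, 0.4, -2.2]
gripper_width: 0.0168
```

>>> drive_tool:
  commands:
    - [0,0,0,0,0,0,1]
    - [0,0,0,0,0,0,1]

```text
clock: 31.85
tool_pos: [0.439, -0.2545, 0.0582]
ee_rot: [-3.141, 0.0, -0.161]
ft_force: [0.0, -1.1, -2.2]
gripper_width: 0.0168
```

```bash
python3 -c "
from h import *
c=shot('scene');o=st(); save(c,'s2.png',(190,120,350,240),5)
rel([.4384,-.254,.055],-.161)"
```

```text
t 31.9 tcp [ 0.439  -0.2546  0.0583] rpy [-3.1412  0.     -0.1611] q [-0.637  0.095  1.715  0.     1.331  1.094] F [ 0.2 -0.  -2.9] w 0.0165
shift [-0.0007 -0.0005  0.0033] turn [-0.0004  0.     -0.0001] n 1.0
```

View pics/s2.png

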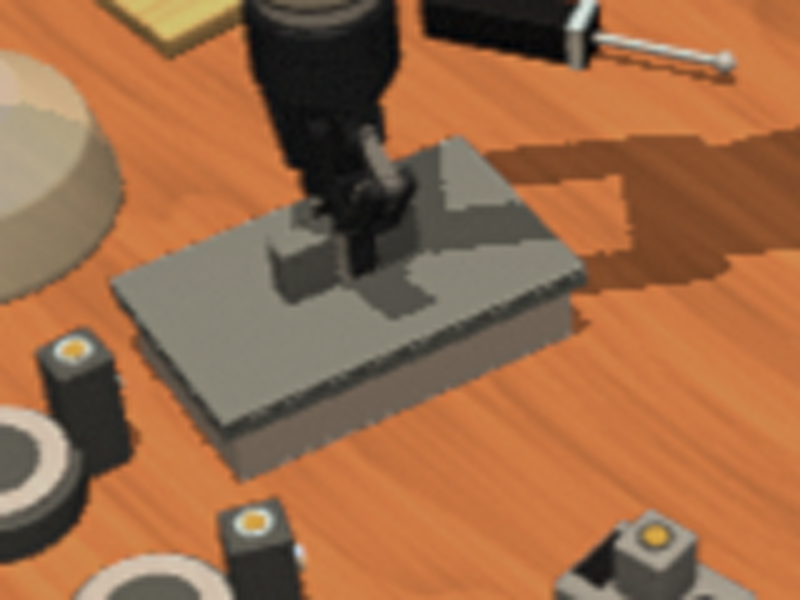

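The lid hangs level around the tub rim. Pressing in small steps.

>>> drive_tool:
  commands:
    - [0,0,0.002,0,0,0,1]
    - [0,0,0.0035,0,0,0,1]
    - [0,0,0.005,0,0,0,1]
    - [0,0,0.006,0,0,0,1]
    - [0,0,0.007,0,0,0,1]

```text
clock: 32.52
tool_pos: [0.4392, -0.2547, 0.0537]
ee_rot: [3.141, -0.001, -0.161]
ft_force: [-4.4, 3.2, 9.2]
gripper_width: 0.0161
```

>>> drive_tool:
  commands:
    - [0,0,0.001,0,0,0,1]
    - [0,0,0.002,0,0,0,1]
    - [0,0,0.003,0,0,0,1]
    - [0,0,0.004,0,0,0,1]

```text
clock: 33.02
tool_pos: [0.4395, -0.2549, 0.0515]
ee_rot: [3.141, -0.002, -0.161]
ft_force: [-3.4, 2.3, 8.6]
gripper_width: 0.0168
```

>>> drive_tool:
  commands:
    - [0,0,0.002,0,0,0,1]
    - [0,0,0.003,0,0,0,1]
    - [0,0,0.004,0,0,0,1]
    - [0,0,0.005,0,0,0,1]

```text
clock: 33.52
tool_pos: [0.4395, -0.2549, 0.0497]
ee_rot: [3.141, -0.002, -0.161]
ft_force: [-7.9, 4.6, 19.3]
gripper_width: 0.0166
```

>>> drive_tool:
  commands:
    - [0,0,0.002,0,0,0,1]
    - [0,0,0.003,0,0,0,1]
    - [0,0,0.003,0,0,0,1]

```text
clock: 33.9
tool_pos: [0.4396, -0.2549, 0.0497]
ee_rot: [3.141, -0.002, -0.161]
ft_force: [-6.8, 3.7, 15.2]
gripper_width: 0.0162
```

```bash
cat >> h.py <<'E'
def lid(n,h=.087):
    c=shot(n); w=cloud(c); z=w[...,2]
    f=R.from_euler('z',-.161).inv().apply((w-[.4384,-.254,0]).reshape(-1,3)).reshape(w.shape)
    m=(abs(f[...,0])<.103)&(abs(f[...,1])<.061)&(z>.03)&(z<.062)
    p=f[m]; A=np.c_[p[:,:2],np.ones(len(p))]
    for _ in range(4):
        k=np.linalg.lstsq(A,p[:,2],rcond=None)[0]; g=abs(A@k-p[:,2])<.002; p,A=p[g],A[g]
    print(n,'plate slopes',k[:2].round(4),'z centre',k[2].round(4),len(p))
    return c
E
python3 -c "
from h import *
st();lid('wrist');lid('scene')"
```

```text
t 33.9 tcp [ 0.4396 -0.2549  0.0497] rpy [ 3.1405e+00 -1.7000e-03 -1.6080e-01] q [-0.637  0.104  1.724 -0.     1.311  1.095] F [-6.8  3.7 15.2] w 0.0162
wrist plate slopes [-0.0004 -0.0003] z centre 0.0439 94744
scene plate slopes [0.0005 0.0004] z centre 0.0442 1124
```

Seated: plate top is at 44 mm, level in both views, and it has hit a hard stop. One firmer push, then release.

>>> drive_tool:
  commands:
    - [0,0,0.005,0,0,0,1]
    - [0,0,0.005,0,0,0,1]
    - [0,0,0,0,0,0,1]
    - [0,0,0,0,0,0,1]

```text
clock: 34.5
tool_pos: [0.4399, -0.2552, 0.0497]
ee_rot: [3.14, -0.003, -0.161]
ft_force: [0.1, -0.2, 1.5]
gripper_width: 0.0167
```

>>> drive_tool:
  commands:
    - [0,0,0,0,0,0,0.3]
    - [0,0,0,0,0,0,-0.2]
    - [0,0,0,0,0,0,-0.2]
    - [0,0,0,0,0,0,-0.2]

```text
clock: 35.0
tool_pos: [0.4399, -0.2552, 0.0496]
ee_rot: [3.14, -0.003, -0.161]
ft_force: [0.2, 0.3, 0.1]
gripper_width: 0.0513
```

>>> drive_tool:
  commands:
    - [0,0,-0.02,0,0,0,-0.2]
    - [0,0,-0.06,0,0,0,-0.2]
    - [0,0,-0.12,0,0,0,-0.2]
    - [-0.04,0,-0.18,0,0,0,-0.2]
    - [-0.04,0,-0.18,0,0,0,-0.2]

```text
clock: 35.62
tool_pos: [0.4006, -0.2495, 0.235]
ee_rot: [3.135, -0.011, -0.161]
ft_force: [1.3, -0.7, -0.7]
gripper_width: 0.0511
```

```bash
python3 -c "
from h import *
st();lid('wrist');c=lid('scene');lid('top');save(c,'s3.png');c=shot('scene');pins(c)"
```

```text
t 35.62 tcp [ 0.4006 -0.2495  0.235 ] rpy [ 3.135  -0.0112 -0.1614] q [-0.677 -0.098  1.548 -0.     1.679  1.055] F [ 1.3 -0.7 -0.7] w 0.0511
wrist plate slopes [-0.0005 -0.0004] z centre 0.0439 35099
scene plate slopes [ 0.0017 -0.0012] z centre 0.0443 1202
top plate slopes [ 0.0008 -0.001 ] z centre 0.0433 726
pin [ 0.257  -0.6259] r 0.0644 z 0.0826 mean [ 0.2555 -0.6153] px 232 79 545
```

View pics/s3.png

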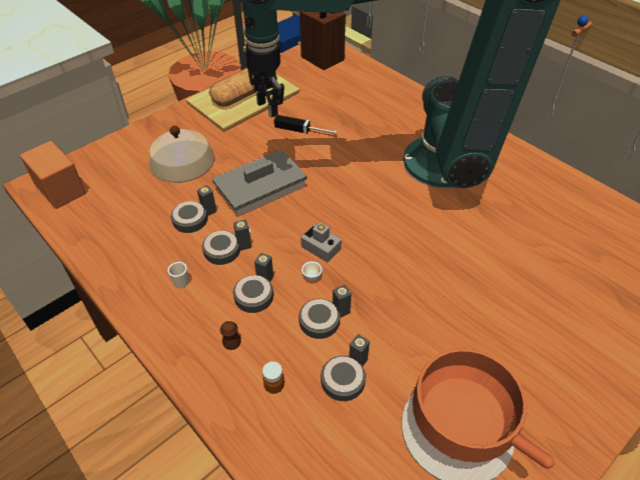

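The final scene shows the lid seated on the tub at (260,180), five warmers standing with their pins down, and the bystanders where they were. Handing in.

```bash
python3 -c "
from h import *
print(manip.finish_job())"
```

```text
the job is handed in; nothing more can be done
None
```

The job is done and handed in at about 36 s on the robot's clock; `finish_job` gave no verdict.

- **Pins:** I took the small probe from the tub and pushed the zero pin first, then the test pins of all five warmers, using only the ball. Each pin's top measured 76.8–77.0 mm afterwards, against about 85 mm at the start, so each went down the full 8 mm.
- **Knocked warmer:** the warmer near y = 0.15 m was found moved about 5 cm aside part-way through. I measured it again and pressed its pin where it then stood.
- **Probe and lid:** the probe lies flat in the tub, checked in a wrist picture before I put the lid on. The lid was pressed to a hard stop at 15–19 N. After release its plate top measured about 44 mm, which is the seated height, and it was level within 0.002 rad in all three cameras.
- **Rest of the scene:** in the last picture the warmers are all standing and the other things look undisturbed. I judged the bystanders by eye only.
- **Failed check:** a last reading of all the pins from the scene camera at full range found none, so the pin heights rest on the closer wrist measurements taken after each press.

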